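# Pick coils from a drawer and slide the bin into its bay

### The arm

A 6-joint arm with a two-finger parallel gripper is mounted at the origin on the work surface. World frame = base frame: x ahead of the robot, y to its left, z up, the work surface at z = 0. Lengths are in mm, angles in rad, forces in N, time in s.
With the tool pointing down it reaches from about 350 to 975 mm from the base axis. Payload 7.1 kg.
Tool frame: the origin (TCP) lies at the very end of the fingers, on their centre line; the grasp point (between the pads) lies 19 mm behind it; z points along the fingers, y is the line along which they close (so a half turn about z gives the same grasp; the last joint's range is limited). The gripper opens to 88 mm and grips with 3 to 60 N. Pads are 20 mm wide; open, the fingers measure 115 mm over their backs; the gripper's body (75 mm by 178 mm) begins 61 mm behind the grasp point.
Start: joints at [-1.256, 0.423, 1.63, -0, 1.089, -0.019], TCP at [204.789, -590.48, 222.675] pointing down, gripper open.
Joint ranges: [-3, 3], [-0.9, 2.11], [0.09, 2.58], [-1.31, 4.45], [0.11, 2.69], [-2.54, 2.54]. Speed limits (rad/s): [2.39, 2.39, 3.01, 3.14, 3.14, 3.14].

### API

Orientations are given as a rotation vector (axis times angle).
In Python, from workcell import ctrl, optics gives the robot as it stands.
- The arm moves only by the shell command python3 -m jog 'ROWS'. ROWS is JSON, a list of rows, each a list of 7 numbers: the shift along the tool's x, y, z in units of 40 mm (1.0 is 40 mm), then the turn, a rotation vector about the tool's x, y, z in units of 6 degrees (1.0 is 6 degrees), then the opening, from 0 (shut) to 1 (fully open). A call has 1 to 20 rows; each row shifts and turns the commanded pose from where the row before left it, along the tool's axes as they then stand; what a row does not reach is not made up. A row lasts 1/10 s, in which the tool goes at most 50 mm and 8.59 degrees, less where a joint would pass 70% of its speed; a pose out of reach is approached as far as the arm can. A call is refused whole if a number of a shift passes 1 or a number of a turn 1, either way. A call with a gripper value outside its range is refused whole. The fingers move at their own pace and stop on an object; the grip force is fixed at half the most. Time passes only in rows, so rows that do not move let the fingers close. It gives the time, the measured TCP pose, the force, the opening and the grip force at its end, in the units of the state.
- ctrl.get_obs(): the state, without advancing time (a new reading comes with each control period).
- optics.get_image(name): name is "scene" or "top" or "wrist"; returns the picture (400x640x3 uint8, red, green, blue); there is no depth.
- optics.camera_model(name): a dict with "fov_y" (degrees; the focal length in pixels is half the picture's height over the tangent of half this angle, whatever the lens; pixels are square), "cx", "cy" (the principal point, pixels), "view" (4x4, takes a point from world to camera coordinates); the wrist camera has in their place "hand_eye" (4x4, takes a point from camera to tool coordinates, whose origin is the TCP and whose axes are the flange's). Camera axes: x right, y up, looking along -z (the intrinsics and any distortion apply to the point x, -y, -z); pixel columns grow to the right and rows downward; lengths in mm; the calibration is good to about 2 mm. A picture is of the moment at which its call begins: read the wrist's pose just before it. camera_model takes no time and is no camera call.
- ctrl.close_job(): hands the job in; it is judged then, once.
Trained networks look in the newest picture that a camera, given by its name, has taken for a name from the list of things; names that differ only in an ending like _2 or _b are one class to them, and where a whole thing is asked for, a point or a joint stands for the part that bears it (a point fixed in the world has none). Each returns a list of dicts, best first, with "conf" (0 to 1); they miss things now and then, are a little off and sometimes report something else, mostly with a low value. They report only what shows in the picture. A call takes as long as a camera call. They do not tell look-alikes from the thing itself.
- optics.masks_of(target, camera): "pixels" (400x640 bool, what is visible of it) and "extent" ([centre column, centre row, width, height] in pixels, round what is visible of it).
The state is a dict: "t": time; "qpos": joint angles; "qvel": joint speeds; "joint_torque": joint torques, N m; "ee_pos": TCP position; "orientation": TCP orientation; "ft_force": force on the tool from outside, world axes, zero at the start; "moment": the same for the moment, N m; "width": finger opening in mm; "grasp_force": force on a finger pad.
Only numpy, scipy, OpenCV 4.12 (cv2) and the standard library are available. Lean on these libraries where they do the work, as an engineer would, in place of code of your own. Each camera call takes 0.05 s, during which the arm holds its last target. There are 200 camera calls.

### The job

Pull the cabinet drawer open, take every black solenoid coil out of it and put them in the empty blue picking bin without piling them on one another, leaving the brass fittings in the drawer. Once they are all in, push the drawer fully shut, and slide the loaded bin, without tipping it, along the bench into the free bay under the rack's deck until it is home against the stop. Leave the other things on the bench where they are.

Things in the scene. Friction and masses are not known exactly. Their poses are not given: they have to be found in the camera images.
- coil1: One of up to four solenoid coils (a run has two to four; absent ones read None all the time): a plain black block, 32 x 32 mm and 40 mm tall, 90 g, standing upright in the drawer at the start, with a flush round steel bush on its top (+z) face and a grey socket face on its +x side. Origin at the centre of its underside.
- coil2: One of up to four solenoid coils (a run has two to four; absent ones read None all the time): a plain black block, 32 x 32 mm and 40 mm tall, 90 g, standing upright in the drawer at the start, with a flush round steel bush on its top (+z) face and a grey socket face on its +x side. Origin at the centre of its underside.
- coil3: One of up to four solenoid coils (a run has two to four; absent ones read None all the time): a plain black block, 32 x 32 mm and 40 mm tall, 90 g, standing upright in the drawer at the start, with a flush round steel bush on its top (+z) face and a grey socket face on its +x side. Origin at the centre of its underside.
- coil4: One of up to four solenoid coils (a run has two to four; absent ones read None all the time): a plain black block, 32 x 32 mm and 40 mm tall, 90 g, standing upright in the drawer at the start, with a flush round steel bush on its top (+z) face and a grey socket face on its +x side. Origin at the centre of its underside.
- silencer: Round brass fitting, 24 mm across and 44 mm tall, stands in the drawer; it stays in the drawer. Origin at the centre of its underside.
- gland: Round brass fitting, 30 mm across at the foot and 30 mm tall, stands in the drawer; it stays in the drawer. Origin at the centre of its underside.
- cab_drawer0 (a joint): Opening of the cabinet's only drawer, m: 0 shut, up to 0.197 fully out; about 1 N of friction, no spring or latch. It slides along the cabinet's -x axis, towards the robot. At the start it is 0 to 20 mm open.
- cab_drawer0_handle (a point): Middle of the drawer's steel bar handle: a horizontal round bar 11 mm thick and 120 mm long, along y of this frame, 35 mm (centre line) in front of the drawer's face, 62 mm above the table; it moves with the drawer. Two stems 51 mm either side of the middle join it to the face.
- drawer_in (a point): Centre of the drawer's inner floor, moving with the drawer; axes as the cabinet's. Inside it is 235 mm long (x) and 258 mm wide (y); the floor is 22 mm above the table and the side walls rise 56 mm above it, the front wall about 66 mm. The front wall's inner face is at x = -0.118.
- cab: Low grey cabinet on the bench, fixed, 280 (x) x 300 (y) x 100 mm tall, front at x = -0.14 of its own frame, facing the robot. Origin at the centre of its underside. Stock lies on its top, mostly over the rear half, up to 50 mm high.
- bin: Blue open-topped picking bin, empty, loose, 0.25 to 0.5 kg, 200 mm long (x), 130 wide (y), 60 tall; walls and floor 5 mm. Origin: centre of its underside. Front (-x end) wall only 40 mm high, with an upright grip tab in its middle: 14 mm thick (x from -0.100 to -0.086), 50 mm wide, top 62 mm above the table. At the start its +x end points roughly at the rack.
- rack: Fixed rack at the robot's left: two bays at table level, open at the front (-x), under a deck (underside 72, top 82 mm above the table, 160 mm deep) with stock bins on it up to 147 mm, 25 mm behind its front edge. Bays 144 mm wide between 8 mm dividers, centres at y = +0.076 and -0.076. Origin on the table under the middle of the deck's front edge; +x points into the bays.
- neighbour: A full blue bin like the picking bin, fixed in the other bay. Its front sticks out 70 mm in front of the deck. Origin at the centre of its underside.
- bay_home (a point): Where the picking bin's origin belongs, in the free bay (either of the two), on the table: +x points into the bay. At home the bin touches, within 2 mm, a black rubber stop at the bay's rear, and its front 70 mm stick out in front of the deck, level with the neighbour's front.
- jar: Bystander: closed jar, 52 mm across, 75 mm tall; origin under its centre.
- carton: Bystander: cardboard carton 70 x 100 x 55 mm; origin under its centre.
- driver: Bystander: screwdriver lying on the bench, 140 mm long, roughly along the y axis.
- coupling: Bystander: round brass and steel coupling, 32 mm across, 42 mm tall; origin under its centre.
Things that resemble listed ones, but are neither listed nor needed, are in the scene too. What is shaped like the bin but turquoise is not meant.

How it is judged (in metres and radians):
On the way, in this order (a step that is already met when the one before it is completed fails the run):
1. the drawer is pulled open by at least 130 mm (value of joint cab_drawer0 above 0.13 m), for 0.2 s.
2. every coil that is present is in the bin, none on top of another (x of coil1 in the frame of bin between -0.095 and 0.095 m and y of coil1 in the frame of bin between -0.06 and 0.06 m and z of coil1 in the frame of bin between -0.003 and 0.042 m and x of coil2 in the frame of bin between -0.095 and 0.095 m and y of coil2 in the frame of bin between -0.06 and 0.06 m and z of coil2 in the frame of bin between -0.003 and 0.042 m and x of coil3 in the frame of bin between -0.095 and 0.095 m and y of coil3 in the frame of bin between -0.06 and 0.06 m and z of coil3 in the frame of bin between -0.003 and 0.042 m and x of coil4 in the frame of bin between -0.095 and 0.095 m and y of coil4 in the frame of bin between -0.06 and 0.06 m and z of coil4 in the frame of bin between -0.003 and 0.042 m), for 0.3 s.
3. the bin has been slid into the free bay, to within 10 mm of home, with the coils in it (all of step 2 and x of bin in the frame of bay_home between -0.01 and 0.01 m and y of bin in the frame of bay_home between -0.012 and 0.012 m and angle between the x axis of bin and the x axis of bay_home, either way round below 0.09 rad and angle between bin's own z axis and vertical below 0.05 rad and height (world z) of bin below 0.006 m), for 0.3 s.
At the end, for the whole second after the job is handed in: The bin stands flat in the free bay, its origin within 10 mm of home along the bay and 12 mm across, turned less than 0.09 rad; all coils present are in it, not piled, and the bin is at rest; both brass fittings are in the drawer; the drawer is shut to within 6 mm (all of step 3 and x of silencer in the frame of drawer_in between -0.12 and 0.12 m and y of silencer in the frame of drawer_in between -0.132 and 0.132 m and z of silencer in the frame of drawer_in between -0.004 and 0.05 m and x of gland in the frame of drawer_in between -0.12 and 0.12 m and y of gland in the frame of drawer_in between -0.132 and 0.132 m and z of gland in the frame of drawer_in between -0.004 and 0.05 m and linear speed of bin below 0.02 m/s and value of joint cab_drawer0 below 0.006 m); the robot touches nothing.
It fails at once if the bin is tipped by more than 0.3 rad (angle between bin's own z axis and vertical above 0.3 rad).
It fails at once if another thing on the bench (jar, carton, screwdriver, coupling) is moved by more than 50 mm (distance of any of jar, carton, driver, coupling from where it was at the start of the episode above 0.05 m).
Of coil1, coil2, coil3, coil4 only 2 to 4 are there at a start; the rules pass over those that are not, and their reading is None.
At some moment in a run one of coil1, coil2, coil3, coil4 may be knocked a few centimetres aside while the robot is not near it.
Once in a run the grip may slacken for a moment while it holds something.
It also fails if it takes over 210 s, if anything falls off the work surface, if the arm or the gripper's body presses on something with over 40 N, if the wrist force passes 120 N, or if a joint passes its speed limit or range.

## Working session

There is one attempt and no reset: what is moved stays moved. The work goes in short steps, Python scripts to look and compute and a shell command to move; the robot and the scene stay as the last step left them, time stands still between calls to the robot, and variables do not carry over. Pictures are saved under pics/ and viewed, at most 14 in all, crops included, and the job is handed in when it is done.

```bash
mkdir -p pics; ls; python3 - <<'E'
from workcell import ctrl, optics
import cv2
o=ctrl.get_obs(); print(o)
for n in("scene","top"):
    im=optics.get_image(n); cv2.imwrite(f"pics/{n}0.png",im[:,:,::-1])
for n in("scene","top","wrist"):
    m=optics.camera_model(n); print(n,m)
E
```

```text
pics
{'t': 0.0, 'qpos': array([-1.25597790e+00,  4.23839029e-01,  1.63069805e+00,  1.24038721e-05,
        1.08860560e+00, -1.89702644e-02]), 'qvel': array([-0.00094047,  0.00013026, -0.00075076, -0.00043605,  0.00019416,
        0.0012415 ]), 'joint_torque': array([ 3.15843885e-03, -5.44624865e+01, -2.73669505e+01,  6.44207094e-02,
        2.28345551e-02, -1.31642605e-04]), 'ee_pos': array([ 204.6353901 , -589.95103229,  221.89967383]), 'orientation': array([-3.09642969e+00, -5.21619547e-01,  3.41615042e-04]), 'ft_force': array([ 0.08172579,  0.25027753, -0.37746362]), 'moment': array([ 0.01062193, -0.00244095,  0.0421413 ]), 'grasp_force': 0.0, 'width': 87.99030191469448}
scene {'fov_y': 47.92725160823731, 'cx': 323.3955729610332, 'cy': 199.65219557904382, 'view': array([[ 3.19484165e-01,  9.47556688e-01, -8.13578965e-03,
        -2.05352633e+02],
       [-5.24695304e-01,  1.84045938e-01,  8.31156983e-01,
         1.70410616e+02],
       [ 7.89065717e-01, -2.61272684e-01,  5.55978307e-01,
        -1.52149343e+03],
       [ 0.00000000e+00,  0.00000000e+00,  0.00000000e+00,
         
[... 191 characters left out ...]
+01],
       [ 9.93913754e-01, -9.39146376e-03,  1.09759969e-01,
        -5.10459989e+02],
       [-1.09516727e-01,  2.33649190e-02,  9.93710303e-01,
        -1.16623941e+03],
       [ 0.00000000e+00,  0.00000000e+00,  0.00000000e+00,
         1.00000000e+00]])}
wrist {'fov_y': 71.5843255553683, 'cx': 318.320489486198, 'cy': 200.36067320789977, 'hand_eye': array([[ 2.11958670e-04,  9.55268216e-01,  2.95740750e-01,
         8.16607203e+01],
       [ 9.99999886e-01, -7.57641578e-05, -4.71979440e-04,
        -1.03140966e+00],
       [-4.28460408e-04,  2.95740816e-01, -9.55268123e-01,
        -1.62449926e+02],
       [ 0.00000000e+00,  0.00000000e+00,  0.00000000e+00,
         1.00000000e+00]])}
```

View pics/scene0.png

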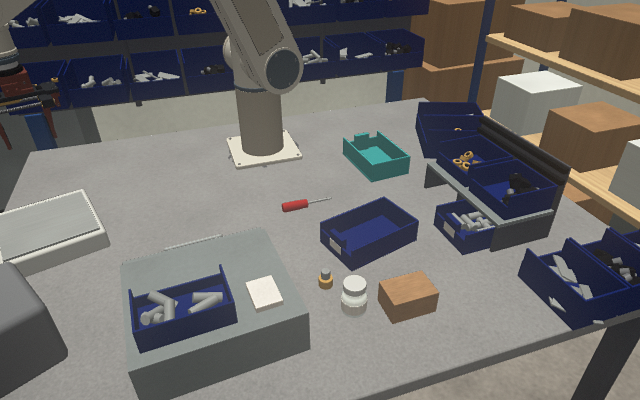

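View pics/top0.png

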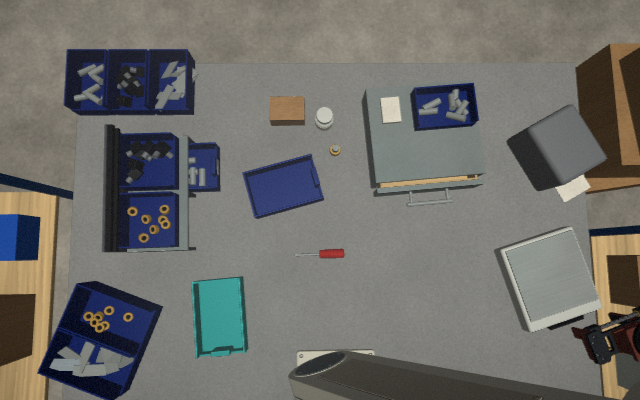

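Scene picture: cabinet with its bar handle on the right, the blue empty bin in the middle, the turquoise decoy at the left, and the rack at the far left of the top view.

Candidates for the bin, by pixel in the top picture:
- Empty blue bin (285,187). This is the one I choose: it is empty, blue, and its tab faces away from the rack.
- Turquoise bin (219,316): decoy.
- Neighbour in its bay (205,165).
- Stock bins (445,105), (130,80), (100,340).

The free bay is the one at row ~222. The handle is at (430,200).

```bash
cat > h.py <<'E'
from workcell import ctrl, optics
import numpy as np, cv2
from scipy.optimize import minimize
from scipy.spatial.transform import Rotation as R
def cam(n):
    m=optics.camera_model(n); f=200/np.tan(np.radians(m["fov_y"]/2))
    if n!="wrist": V=m["view"]
    else:
        o=ctrl.get_obs(); T=np.eye(4); T[:3,:3]=R.from_rotvec(o["orientation"]).as_matrix(); T[:3,3]=o["ee_pos"]
        V=np.linalg.inv(T@m["hand_eye"])
    return f,m["cx"],m["cy"],V
def proj(c,P):
    f,cx,cy,V=c; p=np.atleast_2d(P)@V[:3,:3].T+V[:3,3]
    return np.c_[cx+f*p[:,0]/-p[:,2], cy+f*p[:,1]/p[:,2]]
def unproj(c,uv,z):
    f,cx,cy,V=c; uv=np.atleast_2d(uv).astype(float); iv=np.linalg.inv(V)
    d=np.c_[(uv[:,0]-cx)/f,-(uv[:,1]-cy)/f,-np.ones(len(uv))]@iv[:3,:3].T
    return iv[:3,3]+d*((z-iv[2,3])/d[:,2:])
def fit(obs,P,x0,s=(25,25,.25)):
    """pose x,y,yaw of a convex model (points P) against [(cam,mask)]"""
    def cost(q):
        c,sn=np.cos(q[2]),np.sin(q[2]); W=np.c_[P[:,0]*c-P[:,1]*sn+q[0],P[:,0]*sn+P[:,1]*c+q[1],P[:,2]]; t=0
        for cm,m in obs:
            r=np.zeros((800,1280),np.uint8); cv2.fillConvexPoly(r,cv2.convexHull(np.int32(np.round(16*(2*proj(cm,W)+.5)))),1,shift=4)
            M=cv2.resize(m.astype(np.uint8),(1280,800),interpolation=cv2.INTER_NEAREST)
            t-=(r&M).sum()/max((r|M).sum(),1)
        return t/len(obs)
    b=None
    for k in(1,.3):
        S=np.array([x0]+[np.array(x0)+np.eye(3)[i]*s[i]*k for i in range(3)])
        r=minimize(cost,x0,method="Nelder-Mead",options=dict(initial_simplex=S,xatol=.01,fatol=1e-5,maxiter=150)); x0=r.x
    return x0,-r.fun
def box(x0,x1,y0,y1,z0,z1): return np.array([[x,y,z] for x in(x0,x1) for y in(y0,y1) for z in(z0,z1)],float)
def go(p,yaw=None):
    """yaw: world angle of tool y (mod pi). prints turn about tool z (units), then shift in tool axes (units) after it"""
    o=ctrl.get_obs(); M=R.from_rotvec(o["orientation"]).as_matrix(); q=o["qpos"]; d=0
    if yaw is not None:
        cur=np.arctan2(M[1,1],M[0,1]); d=-(yaw-cur); d=(d+np.pi/2)%np.pi-np.pi/2
        M=M@R.from_rotvec([0,0,d]).as_matrix()
    print("turn",np.round(np.degrees(d)/6,2),"shift",np.round(M.T@(np.array(p)-o["ee_pos"])/40,2),"q6",round(q[5],2),"tool z",np.round(M[:,2],3),"pos",np.round(o["ee_pos"],1),"t",round(o["t"],2))
E
python3 - <<'E'
from h import *
im={n:optics.get_image(n) for n in("top","scene")}
C={n:cam(n) for n in im}
MK={}
for t in("bin","cab","cab_drawer0_handle","neighbour","rack","jar","carton","coupling","driver"):
  for n in im:
    if t in("jar","carton","coupling","driver","rack") and n=="scene": continue
    r=optics.masks_of(t,n); print(t,n,[(round(a["conf"],2),np.round(a["extent"]).tolist()) for a in r[:3]])
    MK[t,n]=r
def best(t,n,uv):
    r=[a for a in MK[t,n] if abs(a["extent"][0]-uv[0])<25 and abs(a["extent"][1]-uv[1])<25]; return r[0]["pixels"] if r else None
B=np.vstack([box(-100,100,-65,65,0,0),box(-95,100,-65,65,60,60)])
u=unproj(C["top"],[(285,187),(425,140)],60)[:,:2]
for t,P,g,a,b in(("bin",B,[*u[0],np.pi/2+.25],(285,187),(369,232)),("cab",box(-140,140,-150,150,0,100),[*u[1],0],(425,140),(215,310))):
    for ns in(["top"],["scene"],["top","scene"]):
        ob=[(C[n],m) for n in ns if (m:=best(t,n,a if n=="top" else b)) is not None]
        if ob: print(t,ns,*fit(ob,P,g))
I=np.hstack([cv2.resize(im["top"][120:265,95:225],None,fx=3,fy=3),cv2.resize(im["top"][150:295,370:500],None,fx=3,fy=3)])
cv2.imwrite("pics/crop1.png",I[:,:,::-1])
E
```

```text
bin top [(0.95, [221.0, 318.0, 57.0, 81.0]), (0.56, [284.0, 188.0, 85.0, 67.0]), (0.37, [327.0, 254.0, 34.0, 7.0])]
bin scene [(0.79, [374.0, 157.0, 63.0, 48.0]), (0.65, [370.0, 232.0, 99.0, 72.0])]
cab top [(0.88, [424.0, 144.0, 126.0, 126.0])]
cab scene [(0.85, [217.0, 314.0, 191.0, 172.0]), (0.68, [192.0, 246.0, 137.0, 33.0]), (0.23, [498.0, 187.0, 143.0, 140.0])]
cab_drawer0_handle top [(0.94, [427.0, 193.0, 111.0, 28.0])]
cab_drawer0_handle scene [(0.86, [192.0, 246.0, 134.0, 36.0])]
neighbour top [(0.93, [204.0, 167.0, 29.0, 47.0])]
neighbour scene [(0.97, [466.0, 227.0, 59.0, 49.0]), (0.36, [305.0, 205.0, 41.0, 18.0])]
rack top [(0.95, [148.0, 191.0, 93.0, 128.0])]
jar top [(0.83, [326.0, 116.0, 16.0, 23.0])]
carton top [(0.83, [287.0, 110.0, 36.0, 30.0])]
coupling top [(0.69, [337.0, 149.0, 9.0, 16.0]), (0.29, [424.0, 143.0, 122.0, 126.0])]
driver top [(0.73, [322.0, 254.0, 46.0, 12.0])]
bin ['top'] [567.30104673 141.71285881   1.83531633] 0.972935072219885
bin ['scene'] [565.71147277 141.86950528   1.83507135] 0.9763592130315211
bin ['top', 'scene'] [566.62076197 141.85330212   1.83496691] 0.9723507584985096
cab ['top'] [ 6.98067208e+02 -2.48636046e+02  7.63361954e-02] 0.9348212367953449
cab ['scene'] [ 6.99321207e+02 -2.49570103e+02  7.91636972e-02] 0.9823842980270414
cab ['top', 'scene'] [ 6.99348772e+02 -2.49423474e+02  7.97491150e-02] 0.9581312291299399
```

View pics/crop1.png

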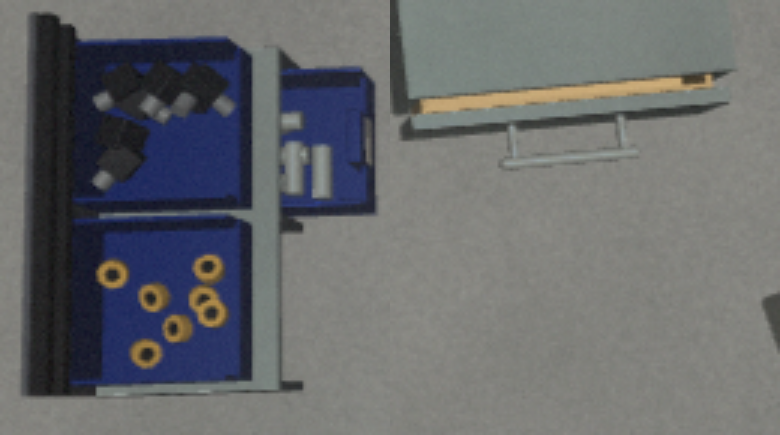

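The left crop shows the rack: the neighbour is in the upper bay and the lower bay is free. The right crop shows the slightly open drawer, with the bar handle from (407.7,204.3) to (451.7,201) in full-picture pixels.

```bash
python3 - <<'E'
from h import *
c=cam("top"); h=unproj(c,[(408,204.3),(451.7,201.0)],62); print(h, np.linalg.norm(h[0]-h[1]))
m=h.mean(0); y=np.arctan2(*(h[0]-h[1])[[1,0]]); print(m,"bar angle-90deg",y-np.pi/2)
cy=.0785; cab=np.array([699,-249.5]); d=np.array([np.cos(cy),np.sin(cy)]); r=m[:2]-cab; print("in cab frame",r@d, r@[-d[1],d[0]])
go([m[0],m[1],140],cy)   # tool y along drawer axis
# rack outline estimate: deck edge at z=82
print(unproj(c,[(95+282/3,120+65/3),(95+280/3,120+390/3)],82))
E
```

```text
[[ 507.95923361 -204.19255748   62.        ]
 [ 516.04494135 -326.62067476   62.        ]] 122.69483514848113
[ 512.00208748 -265.40661612   62.        ] bar angle-90deg 0.06594875667189681
in cab frame -187.66943171020088 -1.1933665237138502
turn -12.56 shift [7.5  8.29 2.07] q6 -0.02 tool z [ 0. -0. -1.] pos [ 204.8 -590.5  222.7] t 0.85
[[683.86030566 396.77244382  82.        ]
 [388.93583602 391.96622848  82.        ]]
```

```bash
python3 -m jog '[[0,0,0,0,0,-0.97,0.3],[0,0,0,0,0,-0.97,0.3],[0,0,0,0,0,-0.97,0.3],[0,0,0,0,0,-0.97,0.3],[0,0,0,0,0,-0.97,0.3],[0,0,0,0,0,-0.97,0.3],[0,0,0,0,0,-0.97,0.3],[0,0,0,0,0,-0.97,0.3],[0,0,0,0,0,-0.97,0.3],[0,0,0,0,0,-0.97,0.3],[0,0,0,0,0,-0.97,0.3],[0,0,0,0,0,-0.97,0.3],[0,0,0,0,0,-0.97,0.3]]'
python3 -m jog '[[0.75,0.83,0,0,0,0,0.3],[0.75,0.83,0,0,0,0,0.3],[0.75,0.83,0,0,0,0,0.3],[0.75,0.83,0,0,0,0,0.3],[0.75,0.83,0,0,0,0,0.3],[0.75,0.83,0,0,0,0,0.3],[0.75,0.83,0,0,0,0,0.3],[0.75,0.83,0,0,0,0,0.3],[0.75,0.83,0.4,0,0,0,0.3],[0.75,0.83,0.4,0,0,0,0.3],[0,0,0,0,0,0,0.3]]'
python3 - <<'E'
from h import *
c=cam("wrist"); im=optics.get_image("wrist"); cv2.imwrite("pics/w1.png",im[:,:,::-1])
go([512,-265.4,140],.0785); print(ctrl.get_obs()["width"],proj(c,[[508,-204.2,62],[516,-326.6,62]]))
E
```

```text
t: 2.15
ee_pos: [204.8, -590.5, 222.7]
orientation: [-2.122, -2.317, 0.0]
ft_force: [0.2, -0.0, 0.0]
width: 26.0
grasp_force: 0.0
t: 3.25
ee_pos: [512.6, -259.8, 188.9]
orientation: [-2.12, -2.315, -0.001]
ft_force: [-0.4, -0.6, -0.9]
width: 26.2
grasp_force: 0.0
turn 0.09 shift [-0.1   0.01  1.24] q6 -0.58 tool z [-0.002  0.001 -1.   ] pos [ 511.5 -261.6  189.6] t 3.3
26.407523281810256 [[318.88010605 141.96622821]
 [316.36657152 249.90573278]]
```

View pics/w1.png

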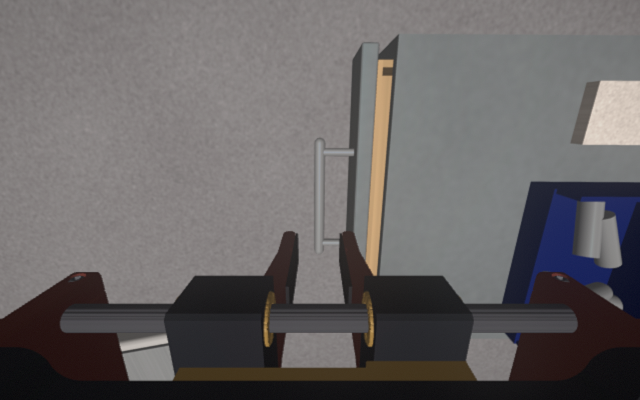

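The wrist picture shows the handle at column 320, rows 140 to 250. That matches the prediction, so I'll go down on it, grip and pull.

```bash
python3 -m jog '[[-0.1,0.03,0.6,0,0,0.09,0.3],[0,0,0.6,0,0,0,0.3],[0,0,0.6,0,0,0,0.3],[0,0,0.6,0,0,0,0.3],[0,0,0.6,0,0,0,0.3],[0,0,0.6,0,0,0,0.3],[0,0,0.06,0,0,0,0.3],[0,0,0,0,0,0,0],[0,0,0,0,0,0,0],[0,0,0,0,0,0,0],[0,0,0,0,0,0,0]]'
python3 -m jog '[[0,-0.1,0,0,0,0,0],[0,-0.3,0,0,0,0,0],[0,-0.4,0,0,0,0,0],[0,-0.4,0,0,0,0,0],[0,-0.4,0,0,0,0,0],[0,-0.4,0,0,0,0,0],[0,-0.4,0,0,0,0,0],[0,-0.4,0,0,0,0,0],[0,-0.4,0,0,0,0,0],[0,-0.4,0,0,0,0,0],[0,-0.3,0,0,0,0,0],[0,-0.2,0,0,0,0,0],[0,0,0,0,0,0,0],[0,0,0,0,0,0,0]]'
```

```text
t: 4.4
ee_pos: [513.0, -268.6, 45.7]
orientation: [2.135, 2.3, 0.0]
ft_force: [-1.4, -2.1, 5.0]
width: 10.6
grasp_force: 30.0
t: 5.8
ee_pos: [349.6, -282.0, 45.6]
orientation: [2.134, 2.298, -0.001]
ft_force: [-0.3, -6.4, 9.3]
width: 9.9
grasp_force: 30.0
```

```bash
python3 -m jog '[[0,0,0,0,0,0,0.3],[0,0,0,0,0,0,0.3],[0,0,0,0,0,0,0.3],[0,0,-0.8,0,0,0,0.3],[0,0,-1,0,0,0,0.3],[-0.2,0,-1,0,0,0,0.6],[-0.4,0.6,-1,0,0,0,0.6],[-0.5,0.6,-1,0,0,0,0.6],[-0.5,0.6,-0.8,0,0,0,0.6],[-0.5,0.6,0,0,0,0,0.6],[-0.4,0.6,0,0,0,0,0.6],[0,0,0,0,0,0,0.6],[0,0,0,0,0,0,0.6]]'
python3 - <<'E'
from h import *
c=cam("wrist"); im=optics.get_image("wrist"); cv2.imwrite("pics/w2.png",im[:,:,::-1])
for t in("coil1","gland","silencer"): print(t,[(round(a["conf"],2),np.round(a["extent"]).tolist()) for a in optics.masks_of(t,"wrist")[:6]])
t=optics.get_image("top"); cv2.imwrite("pics/t2.png",cv2.resize(t[140:270,360:500],None,fx=4,fy=4)[:,:,::-1])
E
```

```text
t: 7.1
ee_pos: [474.7, -369.7, 266.5]
orientation: [-2.135, -2.301, 0.0]
ft_force: [-0.5, 0.3, -1.0]
width: 52.7
grasp_force: 0.0
coil1 [(0.75, [311.0, 102.0, 28.0, 29.0]), (0.73, [365.0, 97.0, 31.0, 29.0]), (0.57, [365.0, 38.0, 34.0, 39.0])]
gland [(0.77, [318.0, 161.0, 18.0, 17.0])]
silencer [(0.96, [311.0, 33.0, 20.0, 27.0])]
```

View pics/w2.png

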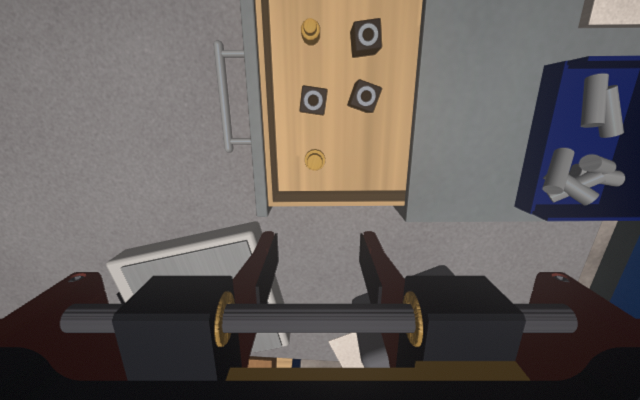

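The drawer is open. It holds three coils so far, at (313,100), (365,96) and (368,37), the silencer at (311,30) and the gland at (315,160). The upper end of the drawer is out of view, so I'll shift and fit the coil poses.

```bash
python3 -m jog '[[0.5,0,0,0,0,0,0.6],[0.5,0,0,0,0,0,0.6],[0.5,0,0,0,0,0,0.6],[0.5,0,0,0,0,0,0.6],[0,0,0,0,0,0,0.6],[0,0,0,0,0,0,0.6]]'
cat > coils.py <<'E'
from h import *
def wrist_coils(save=None,zb=22):
    c=cam("wrist"); im=optics.get_image("wrist")
    if save: cv2.imwrite(save,im[:,:,::-1])
    out=[]
    for a in optics.masks_of("coil1","wrist"):
        e=a["extent"]
        if a["conf"]<.3: continue
        u=unproj(c,e[:2],zb+25)[0,:2]
        best=max((fit([(c,a["pixels"])],box(-16,16,-16,16,zb,zb+40),[*u,y0],(8,8,.2)) for y0 in(0,.5,1.0)),key=lambda r:r[1])
        p,s=best; p[2]=(p[2]+np.pi/4)%(np.pi/2)-np.pi/4
        out.append((p,s)); print("coil",round(a["conf"],2),np.round(e),np.round(p,2),"iou",round(s,2))
    return c,im,out
E
python3 - <<'E'
from coils import *
c,im,o=wrist_coils("pics/w3.png")
for t,h in(("gland",52),("silencer",66)):
  for a in optics.masks_of(t,"wrist")[:2]: print(t,round(a["conf"],2),np.round(a["extent"]),np.round(unproj(c,a["extent"][:2],22+(h-22)/2)[0]))
E
```

```text
t: 7.95
ee_pos: [469.6, -289.8, 268.1]
orientation: [2.135, 2.303, -0.0]
ft_force: [-0.1, 0.2, -0.3]
width: 53.0
grasp_force: 0.0
coil 0.95 [361. 160.  30.  31.] [ 5.2527e+02 -2.6135e+02 -2.7000e-01] iou 0.95
coil 0.81 [361. 107.  29.  31.] [ 5.1916e+02 -1.9406e+02  2.2000e-01] iou 0.95
coil 0.73 [313. 163.  25.  29.] [ 4.6032e+02 -2.7102e+02 -6.0000e-02] iou 0.87
gland 0.66 [317. 212.  18.  20.] [ 472. -347.   37.]
silencer 0.8 [309. 100.  20.  21.] [ 451. -191.   44.]
silencer 0.23 [320. 147. 200. 230.] [ 469. -250.   44.]
```

View pics/w3.png

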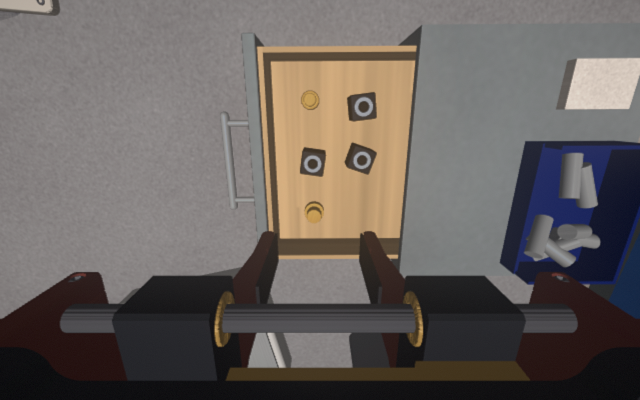

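The whole visible drawer floor shows three coils, each clear of its neighbours, with the silencer at (309,100) and the gland at (317,212). I grasp the coils with the fingers closing along y, starting with the (525,-261) one.

```bash
python3 - <<'E'
from h import *
go([525.3,-261.3,30],np.pi/2-.27)
E
```

```text
turn -11.72 shift [-1.14  1.09  5.94] q6 -0.65 tool z [ 0. -0. -1.] pos [ 469.5 -291.1  267.7] t 8.15
```

```bash
python3 -m jog '[[0,0,0,0,0,-0.98,0.55],[0,0,0,0,0,-0.98,0.55],[0,0,0,0,0,-0.98,0.55],[0,0,0,0,0,-0.98,0.55],[0,0,0,0,0,-0.98,0.55],[0,0,0,0,0,-0.98,0.55],[0,0,0,0,0,-0.98,0.55],[0,0,0,0,0,-0.98,0.55],[0,0,0,0,0,-0.98,0.55],[0,0,0,0,0,-0.98,0.55],[0,0,0,0,0,-0.98,0.55],[0,0,0,0,0,-0.94,0.55],[-0.57,0.55,0.6,0,0,0,0.55],[-0.57,0.54,0.6,0,0,0,0.55],[0,0,0.7,0,0,0,0.55],[0,0,0.7,0,0,0,0.55],[0,0,0.7,0,0,0,0.55],[0,0,0,0,0,0,0.55],[0,0,0,0,0,0,0.55]]'
python3 - <<'E'
from h import *
go([525.3,-261.3,30],np.pi/2-.27)
E
```

```text
t: 10.05
ee_pos: [524.9, -261.2, 135.7]
orientation: [-0.423, -3.112, -0.0]
ft_force: [-0.9, 0.3, -0.4]
width: 48.3
grasp_force: 0.0
turn 0.0 shift [-0.01 -0.    2.64] q6 -1.78 tool z [-0.001  0.    -1.   ] pos [ 524.9 -261.2  135.7] t 10.05
```

```bash
python3 -m jog '[[0,0,0.6,0,0,0,0.55],[0,0,0.6,0,0,0,0.55],[0,0,0.6,0,0,0,0.55],[0,0,0.5,0,0,0,0.55],[0,0,0.34,0,0,0,0.55],[0,0,0,0,0,0,0.55],[0,0,0,0,0,0,0],[0,0,0,0,0,0,0],[0,0,0,0,0,0,0],[0,0,0,0,0,0,0],[0,0,-0.5,0,0,0,0],[0,0,-0.8,0,0,0,0],[0,0,-0.8,0,0,0,0],[0,0,-0.8,0,0,0,0],[0,0,-0.8,0,0,0,0],[0,0,0,0,0,0,0]]'
python3 - <<'E'
from h import *
b=np.array([566.6,141.9]); a=1.835; Rb=np.array([[np.cos(a),-np.sin(a)],[np.sin(a),np.cos(a)]])
for q in([58,-30],[58,30],[-15,0],[-15,-30],[-15,30]):
    print(q,end=" "); go([*(b+Rb@q),14],a)
E
```

```text
t: 11.65
ee_pos: [527.4, -262.0, 182.9]
orientation: [0.421, 3.105, -0.004]
ft_force: [-0.1, -1.1, -1.7]
width: 31.6
grasp_force: 30.0
[58, -30] turn -5.1 shift [-4.31 10.97  4.19] q6 -1.78 tool z [ 0.007 -0.004 -1.   ] pos [ 527.4 -262.   182.9] t 11.65
[58, 30] turn -5.1 shift [-2.81 10.97  4.18] q6 -1.78 tool z [ 0.007 -0.004 -1.   ] pos [ 527.4 -262.   182.9] t 11.65
[-15, 0] turn -5.1 shift [-3.56  9.14  4.19] q6 -1.78 tool z [ 0.007 -0.004 -1.   ] pos [ 527.4 -262.   182.9] t 11.65
[-15, -30] turn -5.1 shift [-4.31  9.14  4.2 ] q6 -1.78 tool z [ 0.007 -0.004 -1.   ] pos [ 527.4 -262.   182.9] t 11.65
[-15, 30] turn -5.1 shift [-2.81  9.14  4.19] q6 -1.78 tool z [ 0.007 -0.004 -1.   ] pos [ 527.4 -262.   182.9] t 11.65
```

```bash
python3 -m jog '[[0,0,0,0,0,-0.85,0],[0,0,0,0,0,-0.85,0],[0,0,0,0,0,-0.85,0],[0,0,0,0,0,-0.85,0],[0,0,0,0,0,-0.85,0],[0,0,0,0,0,-0.85,0],[-0.33,0.83,0,0,0,0,0],[-0.33,0.83,0,0,0,0,0],[-0.33,0.83,0,0,0,0,0],[-0.33,0.83,0,0,0,0,0],[-0.33,0.83,0,0,0,0,0],[-0.33,0.83,0,0,0,0,0],[-0.33,0.83,0,0,0,0,0],[-0.33,0.83,0,0,0,0,0],[-0.33,0.83,0,0,0,0,0],[-0.33,0.83,0,0,0,0,0],[-0.33,0.83,0,0,0,0,0],[-0.33,0.83,0,0,0,0,0],[-0.35,0.81,0,0,0,0,0],[0,0,0,0,0,0,0]]'
python3 - <<'E'
from h import *
b=np.array([566.6,141.9]); a=1.835; Rb=np.array([[np.cos(a),-np.sin(a)],[np.sin(a),np.cos(a)]])
go([*(b+Rb@[50,-30]),14],a); print(ctrl.get_obs()["width"],ctrl.get_obs()["grasp_force"])
E
```

```text
t: 13.65
ee_pos: [578.5, 203.7, 177.0]
orientation: [0.42, -3.113, -0.001]
ft_force: [0.7, -0.7, -0.8]
width: 31.9
grasp_force: 30.0
turn 0.04 shift [-0.06 -0.17  4.08] q6 -1.52 tool z [-0.     0.001 -1.   ] pos [578.5 203.7 177. ] t 13.65
31.87800507265364 29.95630145072937
```

```bash
python3 -m jog '[[-0.06,-0.17,0.5,0,0,0.04,0],[0,0,0.8,0,0,0,0],[0,0,0.8,0,0,0,0],[0,0,0.8,0,0,0,0],[0,0,0.6,0,0,0,0],[0,0,0.4,0,0,0,0],[0,0,0.16,0,0,0,0],[0,0,0,0,0,0,0],[0,0,0,0,0,0,0.45],[0,0,0,0,0,0,0.45],[0,0,0,0,0,0,0.45],[0,0,-0.5,0,0,0,0.45],[0,0,-0.9,0,0,0,0.45],[0,0,-0.9,0,0,0,0.45],[0,0,-0.9,0,0,0,0.55],[0,0,-0.9,0,0,0,0.55],[0,0,0,0,0,0,0.55]]'
python3 - <<'E'
from coils import *
wrist_coils("pics/w4.png",5)
go([519.2,-194,30],np.pi/2+.22)
E
```

```text
t: 15.35
ee_pos: [585.9, 195.2, 185.6]
orientation: [-0.407, 3.105, 0.003]
ft_force: [0.4, 0.3, 0.1]
width: 48.5
grasp_force: 0.0
coil 0.75 [320. 183.  24.  30.] [5.8250e+02 1.9521e+02 2.7000e-01] iou 0.91
coil 0.65 [24. 49. 43. 95.] [ 545.62 -143.01   -0.68] iou 0.49
turn 0.39 shift [ 3.69 -9.13  3.76] q6 -1.53 tool z [ 0.002  0.001 -1.   ] pos [583.1 194.4 180.8] t 15.45
```

View pics/w4.png

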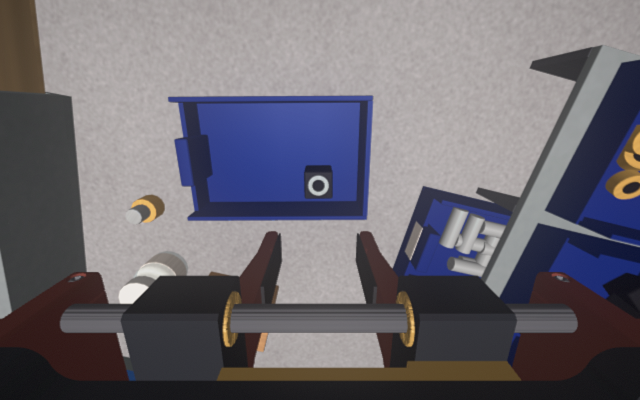

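The first coil stands in the bin at (318,185), upright. Next is the coil at (519,-194).

```bash
python3 -m jog '[[0,0,0,0,0,0.39,0.55],[0.31,-0.76,0,0,0,0,0.55],[0.31,-0.76,0,0,0,0,0.55],[0.31,-0.76,0,0,0,0,0.55],[0.31,-0.76,0,0,0,0,0.55],[0.31,-0.76,0,0,0,0,0.55],[0.31,-0.76,0,0,0,0,0.55],[0.31,-0.76,0,0,0,0,0.55],[0.31,-0.76,0,0,0,0,0.55],[0.31,-0.76,0,0,0,0,0.55],[0.31,-0.76,0,0,0,0,0.55],[0.31,-0.76,0,0,0,0,0.55],[0.28,-0.77,0,0,0,0,0.55],[0,0,0,0,0,0,0.55],[0,0,0,0,0,0,0.55],[0,0,0,0,0,0,0.55]]'
python3 - <<'E'
from coils import *
c,im,o=wrist_coils("pics/w5.png")
go([519.2,-194,30],np.pi/2+.22)
E
```

```text
t: 17.05
ee_pos: [517.7, -193.4, 178.7]
orientation: [0.345, -3.121, -0.002]
ft_force: [-0.3, 0.2, -0.9]
width: 48.2
grasp_force: 0.0
coil 0.97 [598. 291.  48.  29.] [ 5.6921e+02  1.7426e+02 -3.6000e-01] iou 0.4
coil 0.65 [254. 125.  46.  41.] [ 4.5986e+02 -2.7017e+02 -6.0000e-02] iou 0.95
coil 0.64 [344. 182.  38.  41.] [ 4.9998e+02 -1.6984e+02  4.0000e-02] iou 0.94
turn 0.01 shift [-0.03 -0.03  3.73] q6 -2.17 tool z [-0.001  0.001 -1.   ] pos [ 518.1 -193.2  179.2] t 17.15
```

```bash
python3 - <<'E'
from coils import *
c=cam("wrist"); im=cv2.imread("pics/w5.png")
a=optics.masks_of("silencer","wrist")
for x in a[:2]: print(x["conf"],np.round(x["extent"]),*fit([(c,x["pixels"])],np.array([[12*np.cos(t),12*np.sin(t),z] for t in np.arange(0,6.28,.4) for z in(22,66)]),[451,-191,0],(8,8,.1)))
cv2.imwrite("pics/w5c.png",cv2.resize(im[60:290,180:480],None,fx=2,fy=2))
go([500,-169.8,30],.04)
E
```

```text
0.76 [335. 133.  21.  25.] [ 4.51326604e+02 -1.91746573e+02  7.83627469e-02] 0.7592768791627021
0.28 [249. 129. 363. 258.] [ 467.37412759 -141.05764007   -0.52792843] 0.010646366010338904
turn -13.27 shift [-0.6   0.43  3.74] q6 -2.17 tool z [-0.001  0.    -1.   ] pos [ 518.2 -193.3  179.4] t 17.2
```

View pics/w5c.png

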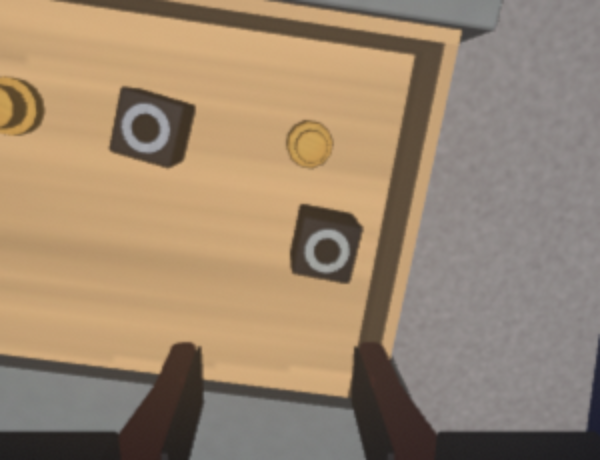

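The coil was knocked over to the side wall, at (500,-170), near the silencer. I'll grip it along x, turning the other way to stay within joint 6's range.

```bash
python3 -m jog '[[0,0,0,0,0,0.98,0.48],[0,0,0,0,0,0.98,0.48],[0,0,0,0,0,0.98,0.48],[0,0,0,0,0,0.98,0.48],[0,0,0,0,0,0.98,0.48],[0,0,0,0,0,0.98,0.48],[0,0,0,0,0,0.98,0.48],[0,0,0,0,0,0.98,0.48],[0,0,0,0,0,0.98,0.48],[0,0,0,0,0,0.98,0.48],[0,0,0,0,0,0.98,0.48],[0,0,0,0,0,0.98,0.48],[0,0,0,0,0,0.98,0.48],[0,0,0,0,0,0.98,0.48],[0,0,0,0,0,0.98,0.48],[0,0,0,0,0,0.98,0.48],[0,0,0,0,0,0.98,0.48],[0.6,-0.43,0,0,0,0,0.48],[0,0,0,0,0,0,0.48],[0,0,0,0,0,0,0.48]]'
python3 - <<'E'
from coils import *
go([500,-169.8,30],.04); wrist_coils()
E
```

```text
t: 19.2
ee_pos: [500.1, -170.4, 179.9]
orientation: [2.168, 2.274, 0.0]
ft_force: [-0.1, 0.4, 0.2]
width: 42.0
grasp_force: 0.0
turn 0.07 shift [ 0.02 -0.    3.75] q6 -0.4 tool z [ 0. -0. -1.] pos [ 500.1 -170.4  179.9] t 19.2
coil 0.78 [318. 193.  30.  39.] [ 5.0042e+02 -1.7051e+02  3.0000e-02] iou 0.96
```

```bash
python3 -m jog '[[0,0,0.7,0,0,0.07,0.48],[0,0,0.8,0,0,0,0.48],[0,0,0.8,0,0,0,0.48],[0,0,0.7,0,0,0,0.48],[0,0,0.5,0,0,0,0.48],[0,0,0.25,0,0,0,0.48],[0,0,0,0,0,0,0.48],[0,0,0,0,0,0,0],[0,0,0,0,0,0,0],[0,0,0,0,0,0,0],[0,0,0,0,0,0,0],[0,0,-0.5,0,0,0,0],[0,0,-0.8,0,0,0,0],[0,0,-0.8,0,0,0,0],[0,0,-0.8,0,0,0,0],[0,0,-0.8,0,0,0,0],[0,0,0,0,0,0,0]]'
python3 - <<'E'
from h import *
b=np.array([566.6,141.9]); a=1.835; Rb=np.array([[np.cos(a),-np.sin(a)],[np.sin(a),np.cos(a)]])
go([*(b+Rb@[50,30]),14],a)
E
```

```text
t: 21.0
ee_pos: [502.5, -172.1, 182.1]
orientation: [2.173, 2.258, 0.005]
ft_force: [0.7, -0.8, -0.9]
width: 32.0
grasp_force: 30.0
turn 12.84 shift [ 2.82 -8.43  4.18] q6 -0.39 tool z [ 0.008 -0.003 -1.   ] pos [ 502.5 -172.1  182.1] t 21.0
```

```bash
python3 -m jog '[[0,0,0,0,0,0.99,0],[0,0,0,0,0,0.99,0],[0,0,0,0,0,0.99,0],[0,0,0,0,0,0.99,0],[0,0,0,0,0,0.99,0],[0,0,0,0,0,0.99,0],[0,0,0,0,0,0.99,0],[0,0,0,0,0,0.99,0],[0,0,0,0,0,0.99,0],[0,0,0,0,0,0.99,0],[0,0,0,0,0,0.99,0],[0,0,0,0,0,0.99,0],[0,0,0,0,0,0.99,0]]'
python3 -m jog '[[0.26,-0.77,0,0,0,0,0],[0.26,-0.77,0,0,0,0,0],[0.26,-0.77,0,0,0,0,0],[0.26,-0.77,0,0,0,0,0],[0.26,-0.77,0,0,0,0,0],[0.26,-0.77,0,0,0,0,0],[0.26,-0.77,0,0,0,0,0],[0.26,-0.77,0,0,0,0,0],[0.26,-0.77,0,0,0,0,0],[0.26,-0.77,0,0,0,0,0],[0.26,-0.73,0,0,0,0,0],[0,0,0,0,0,0,0],[0,0,0,0,0,0,0]]'
python3 - <<'E'
from h import *
b=np.array([566.6,141.9]); a=1.835; Rb=np.array([[np.cos(a),-np.sin(a)],[np.sin(a),np.cos(a)]])
go([*(b+Rb@[50,30]),14],a); print(ctrl.get_obs()["width"],ctrl.get_obs()["grasp_force"])
E
```

```text
t: 22.3
ee_pos: [499.3, -170.9, 176.6]
orientation: [-3.115, -0.403, 0.002]
ft_force: [-0.5, 0.1, -1.2]
width: 32.1
grasp_force: 30.0
t: 23.6
ee_pos: [522.5, 184.3, 176.7]
orientation: [3.114, 0.412, -0.003]
ft_force: [-0.2, 0.2, -1.7]
width: 31.7
grasp_force: 30.0
turn -0.01 shift [0.05 0.06 4.07] q6 1.63 tool z [-0.002 -0.001 -1.   ] pos [522.5 184.3 176.7] t 23.6
31.694076266844036 29.991004765033722
```

```bash
python3 -m jog '[[0.05,0.06,0.5,0,0,0,0],[0,0,0.8,0,0,0,0],[0,0,0.8,0,0,0,0],[0,0,0.8,0,0,0,0],[0,0,0.6,0,0,0,0],[0,0,0.4,0,0,0,0],[0,0,0.15,0,0,0,0],[0,0,0,0,0,0,0],[0,0,0,0,0,0,0.45],[0,0,0,0,0,0,0.45],[0,0,0,0,0,0,0.45],[0,0,-0.5,0,0,0,0.45],[0,0,-0.9,0,0,0,0.45],[0,0,-0.9,0,0,0,0.45],[0,0,-0.9,0,0,0,0.55],[0,0,-0.9,0,0,0,0.55],[0,0,0,0,0,0,0.55]]'
python3 - <<'E'
from coils import *
wrist_coils("pics/w6.png",5)
go([460,-270.5,30],np.pi/2-.06)
E
```

```text
t: 25.3
ee_pos: [529.0, 183.4, 185.3]
orientation: [-3.113, -0.41, -0.016]
ft_force: [0.5, -0.0, 0.3]
width: 47.7
grasp_force: 0.0
coil 0.96 [319. 191.  26.  32.] [5.2573e+02 1.8188e+02 2.6000e-01] iou 0.87
coil 0.85 [323. 142.  29.  26.] [5.8213e+02 1.9458e+02 2.6000e-01] iou 0.93
coil 0.53 [628. 313.  24.  14.] [ 4.6994e+02 -3.1956e+02 -3.2000e-01] iou 0.5
turn 3.07 shift [-0.98 11.41  3.76] q6 1.62 tool z [ 0.003  0.001 -1.   ] pos [526.3 182.6 180.9] t 25.4
```

```bash
python3 -m jog '[[0,0,0,0,0,0.77,0.55],[0,0,0,0,0,0.77,0.55],[0,0,0,0,0,0.77,0.55],[0,0,0,0,0,0.76,0.55],[-0.07,0.82,0,0,0,0,0.55],[-0.07,0.82,0,0,0,0,0.55],[-0.07,0.82,0,0,0,0,0.55],[-0.07,0.82,0,0,0,0,0.55],[-0.07,0.82,0,0,0,0,0.55],[-0.07,0.82,0,0,0,0,0.55],[-0.07,0.82,0,0,0,0,0.55],[-0.07,0.82,0,0,0,0,0.55],[-0.07,0.82,0,0,0,0,0.55],[-0.07,0.82,0,0,0,0,0.55],[-0.07,0.82,0,0,0,0,0.55],[-0.07,0.82,0,0,0,0,0.55],[-0.07,0.82,0,0,0,0,0.55],[-0.07,0.75,0,0,0,0,0.55],[0,0,0,0,0,0,0.55],[0,0,0,0,0,0,0.55]]'
python3 - <<'E'
from coils import *
c,im,o=wrist_coils("pics/w7.png")
go([460,-270.5,30],np.pi/2-.06)
E
```

```text
t: 27.4
ee_pos: [458.3, -270.6, 178.3]
orientation: [-3.138, 0.097, 0.004]
ft_force: [0.0, 0.3, -0.2]
width: 48.5
grasp_force: 0.0
coil 0.72 [ 35.  98.  66. 139.] [545.02  28.27   0.65] iou 0.52
coil 0.61 [318. 191.  31.  37.] [ 4.6016e+02 -2.7037e+02 -5.0000e-02] iou 0.96
turn 0.0 shift [0.04 0.02 3.72] q6 1.08 tool z [-0.002  0.001 -1.   ] pos [ 458.8 -269.7  178.8] t 27.5
```

```bash
python3 -m jog '[[0.04,0.02,0.7,0,0,0,0.55],[0,0,0.8,0,0,0,0.55],[0,0,0.8,0,0,0,0.55],[0,0,0.7,0,0,0,0.55],[0,0,0.5,0,0,0,0.55],[0,0,0.22,0,0,0,0.55],[0,0,0,0,0,0,0.55],[0,0,0,0,0,0,0],[0,0,0,0,0,0,0],[0,0,0,0,0,0,0],[0,0,0,0,0,0,0],[0,0,-0.5,0,0,0,0],[0,0,-0.8,0,0,0,0],[0,0,-0.8,0,0,0,0],[0,0,-0.8,0,0,0,0],[0,0,-0.8,0,0,0,0],[0,0,0,0,0,0,0]]'
python3 - <<'E'
from h import *
b=np.array([566.6,141.9]); a=1.835; Rb=np.array([[np.cos(a),-np.sin(a)],[np.sin(a),np.cos(a)]])
go([*(b+Rb@[-18,0]),14],a)
E
```

```text
t: 29.2
ee_pos: [463.1, -273.4, 183.3]
orientation: [3.136, -0.094, 0.011]
ft_force: [0.2, -0.7, -0.6]
width: 32.1
grasp_force: 30.0
turn -3.1 shift [ 5.18 -8.92  4.21] q6 1.08 tool z [ 0.007 -0.004 -1.   ] pos [ 463.1 -273.4  183.3] t 29.2
```

```bash
python3 -m jog '[[0,0,0,0,0,-0.78,0],[0,0,0,0,0,-0.78,0],[0,0,0,0,0,-0.77,0],[0,0,0,0,0,-0.77,0],[0.43,-0.74,0,0,0,0,0],[0.43,-0.74,0,0,0,0,0],[0.43,-0.74,0,0,0,0,0],[0.43,-0.74,0,0,0,0,0],[0.43,-0.74,0,0,0,0,0],[0.43,-0.74,0,0,0,0,0],[0.43,-0.74,0,0,0,0,0],[0.43,-0.74,0,0,0,0,0],[0.43,-0.74,0,0,0,0,0],[0.43,-0.74,0,0,0,0,0],[0.43,-0.74,0,0,0,0,0],[0.43,-0.74,0,0,0,0,0],[0,0,0,0,0,0,0],[0,0,0,0,0,0,0],[0,0,0,0,0,0,0]]'
python3 - <<'E'
from h import *
b=np.array([566.6,141.9]); a=1.835; Rb=np.array([[np.cos(a),-np.sin(a)],[np.sin(a),np.cos(a)]])
go([*(b+Rb@[-18,0]),14],a); print(ctrl.get_obs()["width"],ctrl.get_obs()["grasp_force"])
E
```

```text
t: 31.1
ee_pos: [566.4, 124.0, 178.1]
orientation: [3.114, 0.414, -0.003]
ft_force: [-0.7, -0.2, -1.0]
width: 31.7
grasp_force: 30.0
turn 0.0 shift [0.13 0.02 4.1 ] q6 1.5 tool z [-0.002 -0.001 -1.   ] pos [566.4 124.  178.1] t 31.1
31.652396849988467 29.999426007270813
```

```bash
python3 -m jog '[[0.13,0.02,0.5,0,0,0,0],[0,0,0.8,0,0,0,0],[0,0,0.8,0,0,0,0],[0,0,0.8,0,0,0,0],[0,0,0.6,0,0,0,0],[0,0,0.4,0,0,0,0],[0,0,0.18,0,0,0,0],[0,0,0,0,0,0,0],[0,0,0,0,0,0,0.45],[0,0,0,0,0,0,0.45],[0,0,0,0,0,0,0.45],[0,0,-0.5,0,0,0,0.45],[0,0,-0.9,0,0,0,0.45],[0,0,-0.9,0,0,0,0.45],[0,0,-0.9,0,0,0,0.55],[0,0,-0.9,0,0,0,0.55],[0,0,0,0,0,0,0.55],[0,0,0,0,0,0,0.55]]'
python3 - <<'E'
from coils import *
wrist_coils("pics/w8.png",5)
# drawer handle after pull: from the grasp
m=optics.get_image("top"); cv2.imwrite("pics/t8.png",cv2.resize(m[100:280,90:490],None,fx=2,fy=2)[:,:,::-1])
E
```

```text
t: 32.9
ee_pos: [572.8, 125.7, 180.7]
orientation: [-3.114, -0.415, -0.004]
ft_force: [0.0, 0.3, -0.0]
width: 48.2
grasp_force: 0.0
coil 0.96 [318. 192.  32.  33.] [5.7025e+02 1.2502e+02 2.6000e-01] iou 0.95
coil 0.94 [262. 212.  34.  38.] [5.2662e+02 1.8255e+02 2.6000e-01] iou 0.92
coil 0.91 [262. 166.  32.  30.] [5.8257e+02 1.9457e+02 2.7000e-01] iou 0.93
```

View pics/t8.png

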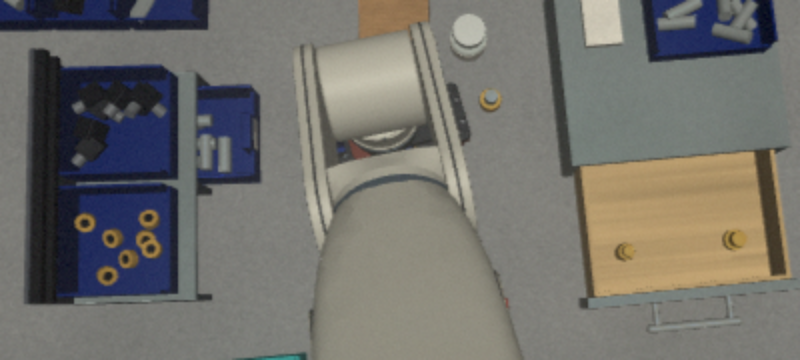

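View pics/w8.png

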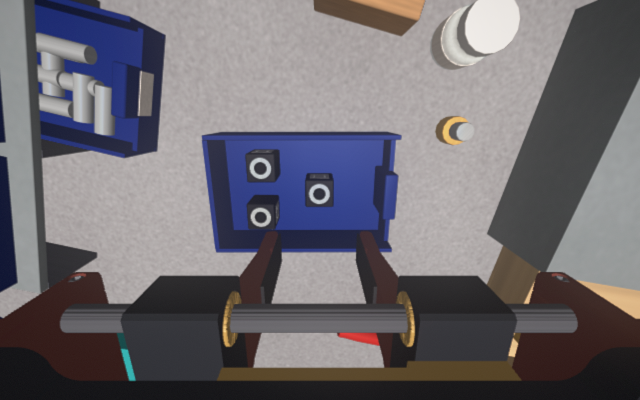

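The wrist view shows three coils upright and apart in the bin, at (262,166), (262,213) and (319,192). The top view shows the drawer holding only the silencer and the gland. Next I shut the drawer by its handle.

```bash
python3 - <<'E'
from h import *
c=cam("top"); h=unproj(c,[(90+652/2,100+328/2),(90+738/2,100+321/2)],62); m=h.mean(0); print(h,m)
go([m[0],m[1],45],.0785)
E
```

```text
[[ 343.78619513 -220.42904489   62.        ]
 [ 351.79622723 -339.14812093   62.        ]] [ 347.79121118 -279.78858291   62.        ]
turn -13.22 shift [-9.66 -6.36  3.35] q6 1.5 tool z [-0.003 -0.001 -1.   ] pos [571.4 125.4 178.3] t 33.05
```

```bash
python3 -m jog '[[0,0,0,0,0,-0.95,0.3],[0,0,0,0,0,-0.95,0.3],[0,0,0,0,0,-0.95,0.3],[0,0,0,0,0,-0.95,0.3],[0,0,0,0,0,-0.95,0.3],[0,0,0,0,0,-0.95,0.3],[0,0,0,0,0,-0.95,0.3],[0,0,0,0,0,-0.95,0.3],[0,0,0,0,0,-0.95,0.3],[0,0,0,0,0,-0.95,0.3],[0,0,0,0,0,-0.95,0.3],[0,0,0,0,0,-0.95,0.3],[0,0,0,0,0,-0.95,0.3],[0,0,0,0,0,-0.87,0.3]]'
python3 -m jog '[[-0.74,-0.49,0,0,0,0,0.3],[-0.74,-0.49,0,0,0,0,0.3],[-0.74,-0.49,0,0,0,0,0.3],[-0.74,-0.49,0,0,0,0,0.3],[-0.74,-0.49,0,0,0,0,0.3],[-0.74,-0.49,0,0,0,0,0.3],[-0.74,-0.49,0,0,0,0,0.3],[-0.74,-0.49,0,0,0,0,0.3],[-0.74,-0.49,0,0,0,0,0.3],[-0.74,-0.49,0,0,0,0,0.3],[-0.74,-0.49,0,0,0,0,0.3],[-0.74,-0.49,0,0,0,0,0.3],[-0.74,-0.45,0,0,0,0,0.3],[0,0,0,0,0,0,0.3],[0,0,0,0,0,0,0.3],[0,0,0,0,0,0,0.3]]'
python3 - <<'E'
from h import *
go([349,-281,45],.0785)
E
```

```text
t: 34.45
ee_pos: [571.5, 125.4, 177.9]
orientation: [-2.127, -2.31, 0.004]
ft_force: [-0.3, 0.1, -0.4]
width: 26.2
grasp_force: 0.0
t: 36.05
ee_pos: [349.9, -276.9, 178.9]
orientation: [-2.131, -2.306, -0.0]
ft_force: [0.9, 0.7, 0.6]
width: 26.5
grasp_force: 0.0
turn 0.0 shift [-0.11 -0.03  3.35] q6 -0.78 tool z [-0.001  0.001 -1.   ] pos [ 349.9 -276.9  178.9] t 36.05
```

```bash
python3 -m jog '[[-0.11,-0.03,0.6,0,0,0,0.3],[0,0,0.7,0,0,0,0.3],[0,0,0.7,0,0,0,0.3],[0,0,0.7,0,0,0,0.3],[0,0,0.65,0,0,0,0.3],[0,0,0,0,0,0,0.3],[0,0,0,0,0,0,0],[0,0,0,0,0,0,0],[0,0,0,0,0,0,0],[0,0,0,0,0,0,0]]'
python3 -m jog '[[0,0.1,0,0,0,0,0],[0,0.3,0,0,0,0,0],[0,0.4,0,0,0,0,0],[0,0.4,0,0,0,0,0],[0,0.4,0,0,0,0,0],[0,0.4,0,0,0,0,0],[0,0.4,0,0,0,0,0],[0,0.4,0,0,0,0,0],[0,0.4,0,0,0,0,0],[0,0.4,0,0,0,0,0],[0,0.3,0,0,0,0,0],[0,0.1,0,0,0,0,0],[0,0,0,0,0,0,0],[0,0,0,0,0,0,0]]'
python3 -m jog '[[0,0.1,0,0,0,0,0],[0,0.1,0,0,0,0,0],[0,0,0,0,0,0,0],[0,0,0,0,0,0,0]]'
```

```text
t: 37.05
ee_pos: [349.9, -282.6, 46.8]
orientation: [2.132, 2.305, 0.0]
ft_force: [0.8, 2.3, 6.1]
width: 9.9
grasp_force: 30.0
t: 38.45
ee_pos: [509.6, -269.4, 46.8]
orientation: [2.132, 2.306, 0.002]
ft_force: [-0.1, 4.1, 5.7]
width: 10.2
grasp_force: 30.0
t: 38.85
ee_pos: [517.4, -268.8, 46.8]
orientation: [2.132, 2.306, 0.002]
ft_force: [-0.4, 5.6, 5.3]
width: 9.8
grasp_force: 30.0
```

```bash
for i in 1 2 3; do :; done; python3 -m jog '[[0,0.1,0,0,0,0,0],[0,0.1,0,0,0,0,0],[0,0,0,0,0,0,0]]'
python3 -m jog '[[0,0.06,0,0,0,0,0],[0,0.06,0,0,0,0,0],[0,0,0,0,0,0,0]]'
```

```text
t: 39.15
ee_pos: [525.5, -268.2, 46.8]
orientation: [2.132, 2.306, 0.002]
ft_force: [1.1, 4.8, 5.8]
width: 10.2
grasp_force: 30.0
t: 39.45
ee_pos: [526.6, -268.0, 46.7]
orientation: [-2.129, -2.304, 0.005]
ft_force: [-12.4, -0.0, 15.4]
width: 10.2
grasp_force: 30.0
```

The drawer is against its stop: 526.6 and the force has risen. I release it, lift, and look at the rack from above the bay mouths.

```bash
python3 -m jog '[[0,0,0,0,0,0,0.3],[0,0,0,0,0,0,0.3],[0,0,0,0,0,0,0.3],[0,0,-0.6,0,0,0,0.3],[0,0,-0.8,0,0,0,0.3],[0,0,-0.8,0,0,0,0.3],[0,0,-0.8,0,0,0,0.3],[0,0,-0.8,0,0,0,0.5],[0,0,-0.7,0,0,0,0.5]]'
python3 - <<'E'
from h import *
go([530,290,230],0)
E
```

```text
t: 40.35
ee_pos: [529.9, -268.3, 227.5]
orientation: [2.132, 2.306, 0.001]
ft_force: [-0.0, -1.2, -0.7]
width: 38.7
grasp_force: 0.0
turn 0.75 shift [13.96  0.   -0.07] q6 -0.57 tool z [ 0.001 -0.001 -1.   ] pos [ 529.9 -268.3  227.5] t 40.35
```

```bash
python3 -m jog '[[0,0,0,0,0,0.75,0.5],[0.8,0,0,0,0,0,0.5],[0.9,0,0,0,0,0,0.5],[0.9,0,0,0,0,0,0.5],[0.9,0,0,0,0,0,0.5],[0.9,0,0,0,0,0,0.5],[0.9,0,0,0,0,0,0.5],[0.9,0,0,0,0,0,0.5],[0.9,0,0,0,0,0,0.5],[0.9,0,0,0,0,0,0.5],[0.9,0,0,0,0,0,0.5],[0.9,0,0,0,0,0,0.5],[0.9,0,0,0,0,0,0.5],[0.9,0,0,0,0,0,0.5],[0.9,0,0,0,0,0,0.5],[0.9,0,0,0,0,0,0.5],[0.5,0,0,0,0,0,0.5],[0,0,0,0,0,0,0.5],[0,0,0,0,0,0,0.5],[0,0,0,0,0,0,0.5]]'
python3 - <<'E'
from h import *
go([530,290,230],0)
im=optics.get_image("wrist"); cv2.imwrite("pics/w9.png",im[:,:,::-1])
g=optics.get_image("top"); cv2.imwrite("pics/t9.png",g[:,:,::-1])
o=ctrl.get_obs(); np.savez("pose9",c=np.array(cam("wrist"),dtype=object))
E
```

```text
t: 42.35
ee_pos: [529.6, 286.5, 225.5]
orientation: [2.223, 2.22, -0.001]
ft_force: [0.3, -0.0, -0.5]
width: 44.1
grasp_force: 0.0
turn -0.01 shift [ 0.09  0.01 -0.11] q6 0.48 tool z [-0.    -0.001 -1.   ] pos [529.6 286.5 225.5] t 42.35
```

View pics/w9.png

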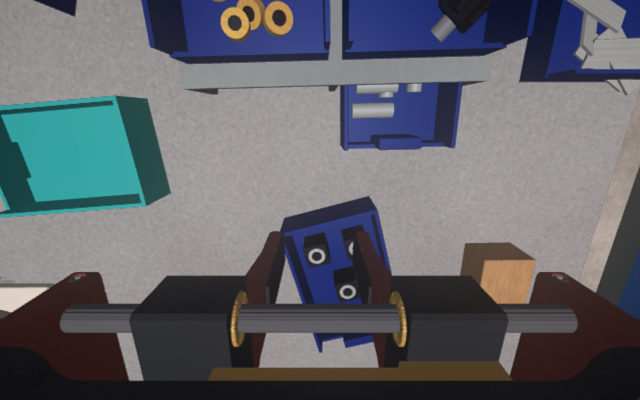

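The wrist picture shows the deck's front edge from (184,91) to (488,80), the neighbour at (400,115), and the free bay left of it. The bin is at (335,270) with its coils still apart.

```bash
python3 - <<'E'
from h import *
c=tuple(np.load("pose9.npz",allow_pickle=True)["c"])
for z in(72,82):
    p=unproj(c,[(184,91),(488,80)],z); print(z,np.round(p,1),np.linalg.norm(p[0]-p[1]),np.arctan2(*(p[0]-p[1])[[1,0]]))
for z in(40,60):
    p=unproj(c,[(342,150),(456,148)],z); print("nb",z,np.round(p,1),np.linalg.norm(p[0]-p[1]))
im=cv2.imread("pics/w9.png"); 
a=optics.masks_of("rack","wrist"); print([(x["conf"],np.round(x["extent"])) for x in a[:2]])
cv2.imwrite("pics/w9c.png",cv2.resize(im[40:160,170:500],None,fx=2.4,fy=2.4,interpolation=cv2.INTER_CUBIC))
E
```

```text
72 [[387.1 393.   72. ]
 [708.4 403.3  72. ]] 321.48859840796575 -3.1094301325396896
82 [[391.6 392.2  82. ]
 [702.7 402.2  82. ]] 311.31997954912 -3.109430132539689
nb 40 [[559.2 326.6  40. ]
 [700.8 328.8  40. ]] 141.5990921986466
nb 60 [[557.5 329.1  60. ]
 [690.9 331.2  60. ]] 133.46489675474174
[(0.87, array([340.,  47., 396.,  94.]))]
```

View pics/w9c.png

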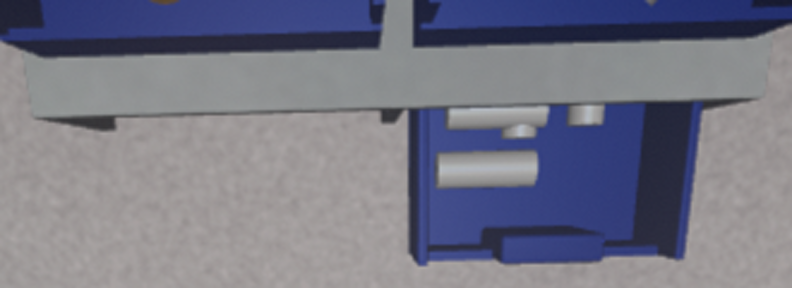

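The deck edge measures 311 mm, which matches 312. The neighbour's front is 69.5 mm out, which matches 70. The rack origin is therefore (547,397) with yaw 1.603, and home is at (470,425). Next I grip the tab.

```bash
python3 - <<'E'
from h import *
c=cam("top"); C=cam("scene"); obs=[]
optics.get_image("scene")
for a in optics.masks_of("bin","scene"):
    if abs(a["extent"][0]-370)<25 and abs(a["extent"][1]-232)<25: obs=[(C,a["pixels"])]
B=np.vstack([box(-100,100,-65,65,0,0),box(-95,100,-65,65,60,60)])
p=[566.6,141.9,1.835]
if obs: q,s=fit(obs,B,p); print("bin",q,s)
tab=[p[0]-93*np.cos(p[2]),p[1]-93*np.sin(p[2])]; print(tab)
go([*tab,32],p[2])
E
```

```text
bin [565.10579214 142.10209201   1.83535309] 0.8199871877001922
[np.float64(590.8860810237777), np.float64(52.1270292988669)]
turn 12.46 shift [-0.06  6.07  4.85] q6 0.48 tool z [ 0. -0. -1.] pos [529.8 287.  225.8] t 42.6
```

```bash
python3 -m jog '[[0,0,0,0,0,0.96,0.5],[0,0,0,0,0,0.96,0.5],[0,0,0,0,0,0.96,0.5],[0,0,0,0,0,0.96,0.5],[0,0,0,0,0,0.96,0.5],[0,0,0,0,0,0.96,0.5],[0,0,0,0,0,0.96,0.5],[0,0,0,0,0,0.96,0.5],[0,0,0,0,0,0.96,0.5],[0,0,0,0,0,0.96,0.5],[0,0,0,0,0,0.96,0.5],[0,0,0,0,0,0.96,0.5],[0,0,0,0,0,0.94,0.5]]'
python3 -m jog '[[0,0.76,0.2,0,0,0,0.5],[0,0.76,0.2,0,0,0,0.5],[0,0.76,0.2,0,0,0,0.5],[0,0.76,0.2,0,0,0,0.5],[0,0.76,0.2,0,0,0,0.5],[0,0.76,0.2,0,0,0,0.5],[0,0.76,0.2,0,0,0,0.5],[0,0.76,0.2,0,0,0,0.5],[0,0,0.3,0,0,0,0.5],[0,0,0,0,0,0,0.5],[0,0,0,0,0,0,0.5]]'
python3 - <<'E'
from h import *
im=optics.get_image("wrist"); cv2.imwrite("pics/w10.png",im[:,:,::-1])
go([590.9,52.1,32],1.835)
c=cam("wrist"); a=1.835; P=np.array([[x,y,62] for x in(-100,-86) for y in(-25,25)],float); 
W=np.c_[566.6+P[:,0]*np.cos(a)-P[:,1]*np.sin(a),141.9+P[:,0]*np.sin(a)+P[:,1]*np.cos(a),P[:,2]]; print(np.round(proj(c,W),1))
E
```

```text
t: 43.9
ee_pos: [529.7, 287.4, 225.8]
orientation: [3.115, 0.409, 0.0]
ft_force: [0.3, 0.9, 0.2]
width: 43.9
grasp_force: 0.0
t: 45.0
ee_pos: [593.0, 53.8, 149.5]
orientation: [-3.114, -0.416, 0.001]
ft_force: [0.1, -0.7, 0.5]
width: 43.9
grasp_force: 0.0
turn 0.02 shift [-0.07  0.03  2.95] q6 1.37 tool z [-0.  0. -1.] pos [593.3  54.1 149.9] t 45.05
[[328.3 181.8]
 [327.6 231.6]
 [313.1 181.7]
 [313.3 231.5]]
```

View pics/w10.png

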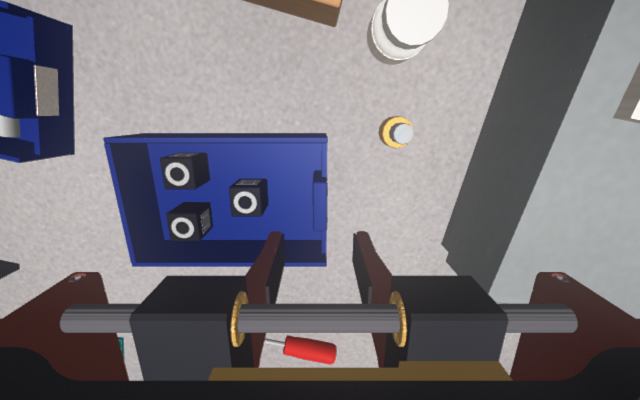

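The tab is at columns 314 to 328, as predicted. I go down on it and grip.

```bash
python3 -m jog '[[-0.07,0.03,0.6,0,0,0.02,0.5],[0,0,0.7,0,0,0,0.5],[0,0,0.7,0,0,0,0.5],[0,0,0.6,0,0,0,0.5],[0,0,0.35,0,0,0,0.5],[0,0,0,0,0,0,0.5],[0,0,0,0,0,0,0],[0,0,0,0,0,0,0],[0,0,0,0,0,0,0],[0,0,0,0,0,0,0]]'
python3 - <<'E'
from h import *
go([477.6,192,32.5],1.603)
E
```

```text
t: 46.05
ee_pos: [591.7, 51.3, 32.6]
orientation: [-3.114, -0.413, -0.002]
ft_force: [-1.5, 7.5, 4.5]
width: 15.5
grasp_force: 4.1
turn 2.21 shift [-2.74 -3.61  0.  ] q6 1.37 tool z [ 0.002  0.    -1.   ] pos [591.7  51.3  32.6] t 46.05
```

```bash
python3 -m jog '[[0,0,0,0,0,0,0],[0,0,0,0,0,0,0],[0,0,0,0,0,0,0]]'
python3 -m jog '[[0,0,0,0,0,0.2,0],[0,0,0,0,0,0.3,0],[0,0,0,0,0,0.3,0],[0,0,0,0,0,0.3,0],[0,0,0,0,0,0.3,0],[0,0,0,0,0,0.3,0],[0,0,0,0,0,0.3,0],[0,0,0,0,0,0.21,0],[0,0,0,0,0,0,0],[0,0,0,0,0,0,0]]'
```

```text
t: 46.35
ee_pos: [591.6, 51.5, 32.6]
orientation: [-3.114, -0.413, -0.002]
ft_force: [-1.6, 1.0, 7.1]
width: 13.8
grasp_force: 30.0
t: 47.35
ee_pos: [591.0, 51.2, 32.6]
orientation: [3.141, 0.052, -0.0]
ft_force: [-3.3, -0.3, 8.5]
width: 14.0
grasp_force: 30.0
```

```bash
python3 -m jog '[[-0.1,-0.13,0,0,0,0,0],[-0.2,-0.26,0,0,0,0,0],[-0.2,-0.26,0,0,0,0,0],[-0.2,-0.26,0,0,0,0,0],[-0.2,-0.26,0,0,0,0,0],[-0.2,-0.26,0,0,0,0,0],[-0.2,-0.26,0,0,0,0,0],[-0.2,-0.26,0,0,0,0,0],[-0.2,-0.26,0,0,0,0,0],[-0.2,-0.26,0,0,0,0,0],[-0.2,-0.26,0,0,0,0,0],[-0.2,-0.26,0,0,0,0,0],[-0.2,-0.26,0,0,0,0,0],[-0.2,-0.26,0,0,0,0,0],[-0.04,-0.1,0,0,0,0,0],[0,0,0,0,0,0,0],[0,0,0,0,0,0,0]]'
python3 - <<'E'
from h import *
go([477.6,192,32.5],1.603)
im=optics.get_image("scene"); cv2.imwrite("pics/s11.png",im[120:320,290:560,::-1])
C=cam("scene"); B=np.vstack([box(-100,100,-65,65,0,0),box(-95,100,-65,65,60,60)])
w=optics.get_image("wrist"); cv2.imwrite("pics/w11.png",w[:,:,::-1]); 
c=cam("wrist")
for a in optics.masks_of("bin","wrist")[:3]:
    print(round(a["conf"],2),np.round(a["extent"]), *fit([(c,a["pixels"])],B,[474.6,285,1.603]))
E
```

```text
t: 49.05
ee_pos: [470.1, 182.3, 31.8]
orientation: [3.127, 0.054, -0.024]
ft_force: [-7.7, -59.5, 36.0]
width: 80.6
grasp_force: 29.9
turn 0.02 shift [ 0.2  -0.24 -0.02] q6 1.9 tool z [-0.015 -0.014 -1.   ] pos [470.1 182.3  31.8] t 49.05
0.79 [218. 191. 432. 338.] [495.53561655 241.76395651   1.32435229] 0.6941517011362017
```

View pics/w11.png

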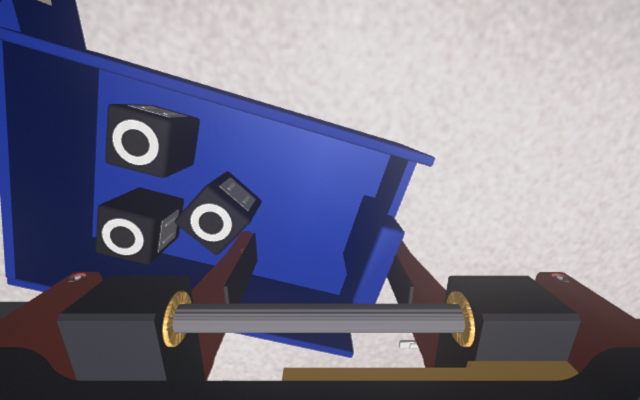

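The grip slackened mid-drag, as the task warned it might. The bin has yawed, and the fingers now span 80 mm from the tab's front to the nearest coil, which has turned. I take the load off, open and back out.

```bash
python3 -m jog '[[-0.1,0.12,0,0,0,0,1],[-0.1,0.12,0,0,0,0,1],[0,0,0,0,0,0,1],[0,0,0,0,0,0,1]]'
```

```text
t: 49.6
ee_pos: [469.4, 182.7, 31.7]
orientation: [-3.141, -0.051, -0.001]
ft_force: [0.1, -0.3, 0.8]
width: 88.0
grasp_force: 0.4
```

Free of load. I lift out and look again.

```bash
python3 -m jog '[[0,0,-0.2,0,0,0,1],[0,0,-0.4,0,0,0,1],[0,0,-0.7,0,0,0,1],[0,0,-0.9,0,0,0,1],[0,0,-0.9,0,0,0,1],[0,0,-0.9,0,0,0,1],[0,0,-0.9,0,0,0,1],[0,0,0,0,0,0,1],[0,0,0,0,0,0,1]]'
cat > binfit.py <<'E'
from coils import *
B=np.vstack([box(-100,100,-65,65,0,0),box(-95,100,-65,65,60,60)])
def look(g,save):
    """bin pose (x,y,yaw) from scene+wrist, coils in the bin frame"""
    im=optics.get_image("wrist"); cv2.imwrite(save,im[:,:,::-1]); optics.get_image("scene")
    cs={n:cam(n) for n in("wrist","scene")}; obs=[]
    for n in cs:
        e=proj(cs[n],[g[0],g[1],30])[0]; r=optics.masks_of("bin",n)
        r=[a for a in r if np.hypot(*(np.array(a["extent"][:2])-e))<70]
        if r:
            q,s=fit([(cs[n],r[0]["pixels"])],B,g); print("bin",n,np.round(q,3),round(s,3)); obs.append((cs[n],r[0]["pixels"]))
    q,s=fit(obs,B,g); print("bin both",np.round(q,3),round(s,3))
    _,_,o=wrist_coils(zb=5)
    for p,_ in o:
        d=p[:2]-q[:2]; c,sn=np.cos(q[2]),np.sin(q[2]); print("in bin",np.round([d@[c,sn],d@[-sn,c]],1))
    return q
E
python3 - <<'E'
from binfit import *
look([495,242,1.33],"pics/w12.png")
E
```

```text
t: 50.5
ee_pos: [469.6, 182.9, 228.7]
orientation: [-3.14, -0.052, -0.004]
ft_force: [-0.8, -0.2, -0.5]
width: 87.9
grasp_force: 0.0
bin wrist [493.649 238.966   1.323] 0.834
bin scene [496.639 240.738   1.328] 0.861
bin both [494.121 239.266   1.328] 0.842
coil 0.77 [268. 163.  39.  36.] [490.71 246.51   0.78] iou 0.95
coil 0.62 [231. 168.  35.  33.] [ 4.8066e+02  2.9605e+02 -2.8000e-01] iou 0.91
coil 0.58 [244. 126.  31.  31.] [ 5.3462e+02  2.7975e+02 -1.6000e-01] iou 0.9
in bin [6.2 5.1]
in bin [51.9 26.7]
in bin [ 49.  -29.6]
```

View pics/w12.png

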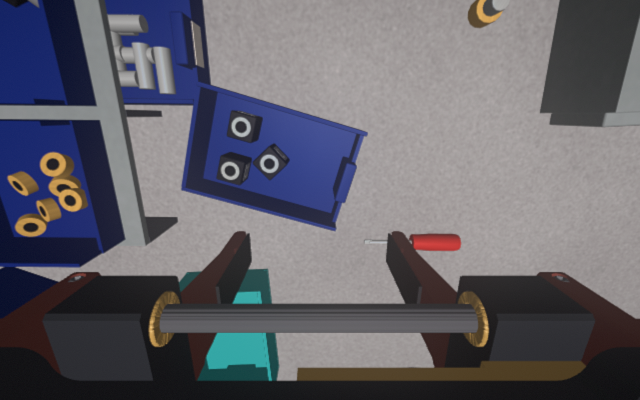

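The bin stands flat at (494,239) with yaw 1.33. The three coils are upright, apart and inside, at (241,126), (231,170) and (269,163). I'll grip the tab again and straighten the bin. I've now viewed 15 pictures, one over the limit of 14, so from here on I go by numbers only.

```bash
python3 - <<'E'
from h import *
p=[494.5,239.5,1.328]
go([p[0]-93*np.cos(p[2]),p[1]-93*np.sin(p[2]),32],p[2])
E
```

```text
turn 2.63 shift [0.29 0.77 4.86] q6 1.89 tool z [-0.002 -0.001 -1.   ] pos [468.6 182.1 226.5] t 50.8
```

```bash
python3 -m jog '[[0,0,0,0,0,0.88,0.5],[0,0,0,0,0,0.88,0.5],[0,0,0,0,0,0.87,0.5],[0.15,0.39,0.5,0,0,0,0.5],[0.14,0.38,0.8,0,0,0,0.5],[0,0,0.8,0,0,0,0.5],[0,0,0,0,0,0,0.5],[0,0,0,0,0,0,0.5]]'
python3 - <<'E'
from binfit import *
q=look([494.5,239.5,1.328],"pics/w13.png")
go([471.9,149.2,32],1.328)
# tab location from the wrist picture: darkest check is skipped, predicted from the fit
print(q[0]-93*np.cos(q[2]),q[1]-93*np.sin(q[2]))
E
```

```text
t: 51.6
ee_pos: [472.8, 149.5, 143.4]
orientation: [3.118, -0.381, -0.003]
ft_force: [0.2, -0.4, 0.1]
width: 43.8
grasp_force: 0.0
bin wrist [496.77  242.166   1.323] 0.797
bin scene [494.714 240.591   1.332] 0.82
bin both [496.368 241.276   1.322] 0.807
coil 0.86 [182. 170.  47.  37.] [ 5.3491e+02  2.7991e+02 -1.6000e-01] iou 0.92
coil 0.62 [225. 205.  46.  48.] [490.51 246.36   0.73] iou 0.91
coil 0.6 [185. 222.  47.  40.] [ 4.8009e+02  2.9688e+02 -1.0000e-01] iou 0.88
in bin [ 46.9 -27.8]
in bin [3.5 6.9]
in bin [49.9 29.5]
turn -0.0 shift [-0.05  0.03  2.82] q6 2.1 tool z [ 0.002  0.001 -1.   ] pos [473.8 150.  144.8] t 51.9
473.44067287633465 151.14697177233145
```

```bash
python3 -m jog '[[-0.02,0,0.6,0,0,0,0.5],[0,0,0.7,0,0,0,0.5],[0,0,0.7,0,0,0,0.5],[0,0,0.5,0,0,0,0.5],[0,0,0.32,0,0,0,0.5],[0,0,0,0,0,0,0.5],[0,0,0,0,0,0,0],[0,0,0,0,0,0,0],[0,0,0,0,0,0,0],[0,0,0,0,0,0,0],[0,0,0,0,0,0,0],[0,0,0,0,0,0,0]]'
python3 - <<'E'
from h import *
go([477.6,150,32.5],1.603); go([477.6,192,32.5],1.603)
E
```

```text
t: 53.1
ee_pos: [472.8, 150.0, 31.6]
orientation: [-3.118, 0.382, -0.002]
ft_force: [-1.3, -0.1, 7.1]
width: 13.8
grasp_force: 30.0
turn -2.63 shift [ 0.12  0.   -0.02] q6 2.1 tool z [ 0.001  0.001 -1.   ] pos [472.8 150.   31.6] t 53.1
turn -2.63 shift [ 0.15 -1.05 -0.02] q6 2.1 tool z [ 0.001  0.001 -1.   ] pos [472.8 150.   31.6] t 53.1
```

Gripped on the 14 mm tab. I turn to the bay's heading, then measure.

```bash
python3 -m jog '[[0,0,0,0,0,-0.2,0],[0,0,0,0,0,-0.3,0],[0,0,0,0,0,-0.3,0],[0,0,0,0,0,-0.3,0],[0,0,0,0,0,-0.3,0],[0,0,0,0,0,-0.3,0],[0,0,0,0,0,-0.3,0],[0,0,0,0,0,-0.3,0],[0,0,0,0,0,-0.3,0],[0.12,0,0,0,0,-0.03,0],[0,0,0,0,0,0,0],[0,0,0,0,0,0,0]]'
python3 - <<'E'
from binfit import *
optics.get_image("scene"); C=cam("scene"); g=[474.6,243,1.603]; e=proj(C,[g[0],g[1],30])[0]
for a in optics.masks_of("bin","scene"):
    print(np.round(a["extent"]),e)
    if np.hypot(*(np.array(a["extent"][:2])-e))<50: print(*fit([(C,a["pixels"])],B,g))
o=ctrl.get_obs(); print(o["width"],o["grasp_force"]); go([477.6,192,32],1.603)
E
```

```text
t: 54.3
ee_pos: [474.1, 149.0, 31.5]
orientation: [3.14, 0.048, -0.009]
ft_force: [-10.0, -3.8, 19.5]
width: 18.0
grasp_force: 32.0
[376. 157.  64.  43.] [389.8421723  203.02637707]
[197.96110446 378.4614654    2.60673949] 0.356077030990945
[396. 207.  85.  53.] [389.8421723  203.02637707]
[495.98101678 239.29925922   1.3385065 ] 0.7735982057033002
18.02939419906738 32.03335236757994
turn -0.02 shift [ 0.12 -1.07 -0.01] q6 1.82 tool z [-0.006 -0.001 -1.   ] pos [474.1 149.   31.5] t 54.4
```

The turn was blocked: the bin's far right corner swung into the neighbour's front. I undo the twist, pull back 60 mm, then turn.

```bash
python3 -m jog '[[0,0,0,0,0,0.4,0],[0,0,0,0,0,0.5,0],[0,0,0,0,0,0.5,0],[0,0,0,0,0,0.5,0],[0,0,0,0,0,0.5,0],[0,0,0,0,0,0,0]]'
python3 -m jog '[[0,0.1,0,0,0,0,0],[0,0.2,0,0,0,0,0],[0,0.2,0,0,0,0,0],[0,0.2,0,0,0,0,0],[0,0.2,0,0,0,0,0],[0,0.2,0,0,0,0,0],[0,0.2,0,0,0,0,0],[0,0.2,0,0,0,0,0],[0,0.1,0,0,0,0,0],[0,0,0,0,0,0,0]]'
python3 -m jog '[[0,0,0,0,0,-0.2,0],[0,0,0,0,0,-0.3,0],[0,0,0,0,0,-0.3,0],[0,0,0,0,0,-0.3,0],[0,0,0,0,0,-0.3,0],[0,0,0,0,0,-0.3,0],[0,0,0,0,0,-0.3,0],[0,0,0,0,0,-0.3,0],[0,0,0,0,0,-0.1,0],[0,0,0,0,0,0,0],[0,0,0,0,0,0,0]]'
python3 - <<'E'
from h import *
go([477.6,192,32],1.603)
E
```

```text
t: 55.0
ee_pos: [475.8, 148.6, 31.5]
orientation: [3.121, -0.344, -0.003]
ft_force: [-4.8, -9.4, 14.2]
width: 13.5
grasp_force: 30.0
t: 56.0
ee_pos: [464.1, 87.2, 31.5]
orientation: [-3.122, 0.344, -0.003]
ft_force: [1.9, -1.3, 7.2]
width: 14.0
grasp_force: 30.0
t: 57.1
ee_pos: [464.7, 87.7, 31.5]
orientation: [-3.141, -0.049, -0.005]
ft_force: [3.1, 1.3, 5.5]
width: 13.9
grasp_force: 30.0
turn -0.01 shift [ 0.41 -2.6  -0.01] q6 1.7 tool z [ 0.003  0.001 -1.   ] pos [464.7  87.7  31.5] t 57.1
```

```bash
python3 -m jog '[[0.04,-0.1,0,0,0,0,0],[0.05,-0.2,0,0,0,0,0],[0.05,-0.2,0,0,0,0,0],[0.05,-0.2,0,0,0,0,0],[0.05,-0.2,0,0,0,0,0],[0.05,-0.2,0,0,0,0,0],[0.04,-0.2,0,0,0,0,0],[0.04,-0.2,0,0,0,0,0],[0.04,-0.2,0,0,0,0,0],[0,-0.2,0,0,0,0,0],[0,-0.2,0,0,0,0,0],[0,-0.2,0,0,0,0,0],[0,-0.2,0,0,0,0,0],[0,-0.1,0,0,0,0,0],[0,0,0,0,0,0,0],[0,0,0,0,0,0,0]]'
python3 - <<'E'
from binfit import *
go([477.6,192,32],1.603)
optics.get_image("scene"); C=cam("scene"); g=[474.6,285,1.603]; e=proj(C,[g[0],g[1],30])[0]
for a in optics.masks_of("bin","scene"):
    if np.hypot(*(np.array(a["extent"][:2])-e))<35: print(np.round(a["extent"]),e,*fit([(C,a["pixels"])],B,g))
E
```

```text
t: 58.7
ee_pos: [476.4, 191.6, 31.5]
orientation: [3.141, 0.051, 0.001]
ft_force: [-0.5, -2.8, 9.4]
width: 13.7
grasp_force: 30.0
turn 0.01 shift [ 0.03 -0.01 -0.01] q6 1.9 tool z [ 0. -0. -1.] pos [476.4 191.6  31.5] t 58.7
[406. 200.  94.  59.] [404.1008974  200.10859077] [472.59621416 285.03029417   1.63014948] 0.7023754075454122
```

```bash
python3 -m jog '[[0.03,-0.1,0,0,0,0,0],[0,-0.2,0,0,0,0,0],[0,-0.2,0,0,0,0,0],[0,-0.2,0,0,0,0,0],[0,-0.2,0,0,0,0,0],[0,-0.2,0,0,0,0,0],[0,-0.1,0,0,0,0,0],[0,0,0,0,0,0,0]]'
python3 -m jog '[[0,-0.1,0,0,0,0,0],[0,-0.2,0,0,0,0,0],[0,-0.2,0,0,0,0,0],[0,-0.2,0,0,0,0,0],[0,-0.2,0,0,0,0,0],[0,-0.2,0,0,0,0,0],[0,-0.1,0,0,0,0,0],[0,0,0,0,0,0,0],[0,0,0,0,0,0,0]]'
python3 - <<'E'
from h import *
go([474.4,291.8,32],1.603)
E
```

```text
t: 59.6
ee_pos: [475.9, 239.5, 31.5]
orientation: [3.14, 0.052, 0.0]
ft_force: [-1.2, -2.8, 10.6]
width: 13.6
grasp_force: 30.0
t: 60.5
ee_pos: [474.4, 287.4, 31.6]
orientation: [3.14, 0.051, 0.0]
ft_force: [-0.9, -3.1, 9.9]
width: 13.9
grasp_force: 30.0
turn 0.01 shift [ 0.   -0.11 -0.01] q6 2.06 tool z [ 0.    -0.001 -1.   ] pos [474.4 287.4  31.6] t 60.5
```

Gripped slide went cleanly and 44 mm remain. I release now, because the gripper body would meet the deck stock, and finish with a two-point push of the open fingers on the front wall.

```bash
python3 -m jog '[[0,0,0,0,0,0,0.5],[0,0,0,0,0,0,0.5],[0,0,0,0,0,0,0.5],[0,0,-0.4,0,0,0,0.5],[0,0,-0.8,0,0,0,0.5],[0,0,-0.9,0,0,0,0.5],[0,0.4,-0.9,0,0,0,0.6],[0,0.5,-0.7,0,0,0,1],[0,0.5,0,0,0,0,1],[0,0,0,0,0,0,1]]'
python3 -m jog '[[0,0,0,0,0,-1,1],[0,0,0,0,0,-1,1],[0,0,0,0,0,-1,1],[0,0,0,0,0,-1,1],[0,0,0,0,0,-1,1],[0,0,0,0,0,-1,1],[0,0,0,0,0,-1,1],[0,0,0,0,0,-1,1],[0,0,0,0,0,-1,1],[0,0,0,0,0,-1,1],[0,0,0,0,0,-1,1],[0,0,0,0,0,-1,1],[0,0,0,0,0,-1,1],[0,0,0,0,0,-1,1],[0,0,0,0,0,-1,1],[0,0,0,0,0,0,1],[0,0,0,0,0,0,1]]'
python3 - <<'E'
from binfit import *
go([475.7,248,24],.0322)
look([471.5,381,1.603],"pics/w14.png")
E
```

```text
t: 61.5
ee_pos: [476.2, 230.5, 179.7]
orientation: [-3.141, -0.048, -0.001]
ft_force: [0.6, -0.2, -0.5]
width: 72.4
grasp_force: 0.0
t: 63.2
ee_pos: [475.8, 232.2, 178.3]
orientation: [-2.188, -2.254, 0.002]
ft_force: [0.6, 0.2, 0.4]
width: 87.7
grasp_force: 0.0
turn -0.02 shift [0.4  0.01 3.86] q6 0.4 tool z [-0.001 -0.    -1.   ] pos [475.8 232.2 178.3] t 63.2
bin wrist [471.502 377.77    1.605] 0.807
bin scene [446.156 333.388   2.643] 0.589
bin both [471.216 377.252   1.62 ] 0.663
coil 0.81 [311.  40.  41.  55.] [465.65 384.6   -0.5 ] iou 0.95
coil 0.53 [346.  14.  28.   4.] [4.9803e+02 4.2990e+02 3.0000e-02] iou 0.24
in bin [7.6 5.2]
in bin [ 51.3 -29.4]
```

```bash
python3 -m jog '[[0.2,0,0.6,0,0,0,1],[0.2,0.01,0.8,0,0,0,1],[0,0,0.8,0,0,0,1],[0,0,0.8,0,0,0,1],[0,0,0.6,0,0,0,1],[0,0,0.26,0,0,0,1],[0,0,0,0,0,0,1],[0,0,0,0,0,0,1]]'
python3 -m jog '[[0.1,0,0,0,0,0,1],[0.15,0,0,0,0,0,1],[0.15,0,0,0,0,0,1],[0.15,0,0,0,0,0,1],[0.15,0,0,0,0,0,1],[0.15,0,0,0,0,0,1],[0.15,0,0,0,0,0,1],[0.15,0,0,0,0,0,1],[0.15,0,0,0,0,0,1],[0.1,0,0,0,0,0,1],[0,0,0,0,0,0,1],[0,0,0,0,0,0,1]]'
```

```text
t: 64.3
ee_pos: [476.6, 248.1, 25.2]
orientation: [2.185, 2.257, 0.001]
ft_force: [0.7, 0.0, 0.7]
width: 87.7
grasp_force: 0.0
t: 65.5
ee_pos: [474.1, 304.3, 24.5]
orientation: [-2.185, -2.257, -0.001]
ft_force: [-0.1, -0.1, -0.4]
width: 88.1
grasp_force: 0.0
```

```bash
for i in 1; do python3 -m jog '[[0.08,0,0,0,0,0,1],[0.08,0,0,0,0,0,1]]'; done
python3 -m jog '[[0.06,0,0,0,0,0,1],[0.06,0,0,0,0,0,1]]'
python3 -m jog '[[0,0,0,0,0,0,1],[0,0,0,0,0,0,1]]'
python3 - <<'E'
from binfit import *
go([474,314.8,24],.0322); look([470.3,420,1.603],"pics/w15.png")
E
```

```text
t: 65.7
ee_pos: [473.8, 309.9, 24.4]
orientation: [2.185, 2.257, -0.001]
ft_force: [-0.6, -4.3, 1.7]
width: 87.9
grasp_force: 2.3
t: 65.9
ee_pos: [473.7, 315.1, 24.4]
orientation: [-2.185, -2.257, 0.001]
ft_force: [0.1, -5.0, 2.3]
width: 87.9
grasp_force: 2.2
t: 66.1
ee_pos: [473.8, 315.4, 24.4]
orientation: [-2.185, -2.257, -0.001]
ft_force: [-1.3, -1.0, 0.7]
width: 87.7
grasp_force: 0.4
turn 0.0 shift [-0.02  0.    0.01] q6 0.53 tool z [ 0.  0. -1.] pos [473.8 315.4  24.4] t 66.1
bin scene [446.821 384.6     2.526] 0.228
bin both [446.821 384.6     2.526] 0.228
```

```bash
python3 -m jog '[[0.05,0,0,0,0,0,1],[0.05,0,0,0,0,0,1]]'
python3 -m jog '[[0.05,0,0,0,0,0,1],[0.05,0,0,0,0,0,1]]'
```

```text
t: 66.6
ee_pos: [473.5, 316.0, 24.6]
orientation: [2.184, 2.256, -0.007]
ft_force: [5.0, -26.3, 11.0]
width: 87.6
grasp_force: 13.4
t: 66.8
ee_pos: [473.0, 316.3, 24.6]
orientation: [2.183, 2.254, -0.015]
ft_force: [6.0, -46.2, 18.8]
width: 87.9
grasp_force: 23.2
```

Stop reached: the force jumped at y = 316, against 315 expected. I back off, lift and verify.

```bash
python3 -m jog '[[-0.1,0,0,0,0,0,1],[-0.15,0,0,0,0,0,1],[-0.3,0,0,0,0,0,1],[-0.5,0,0,0,0,0,1],[-0.6,0,-0.3,0,0,0,1],[-0.5,0,-0.8,0,0,0,1],[-0.3,0,-0.9,0,0,0,1],[0,0,-0.9,0,0,0,1],[0,0,-0.9,0,0,0,1],[0,0,-0.9,0,0,0,1],[0,0,0,0,0,0,1],[0,0,0,0,0,0,1]]'
python3 - <<'E'
from binfit import *
go([474,314.8,24],.0322)
# front part of bin only is visible (70 mm): fit that
F=np.vstack([box(-100,-30,-65,65,0,0),box(-95,-30,-65,65,60,60)])
im=optics.get_image("wrist"); cv2.imwrite("pics/w16.png",im[:,:,::-1]); c=cam("wrist")
for g in([470.2,424.8,1.603],[622,428,1.603]):
  e=proj(c,[g[0],g[1]-65,30])[0]
  for a in optics.masks_of("bin","wrist")+optics.masks_of("neighbour","wrist"):
    if np.hypot(*(np.array(a["extent"][:2])-e))<40: print(round(a["conf"],2),np.round(a["extent"]),e,*fit([(c,a["pixels"])],F,g,(8,8,.05)))
wrist_coils(zb=5)
optics.get_image("top"); T=cam("top")
for a in optics.masks_of("cab_drawer0_handle","top")[:2]: print("handle",a["conf"],np.round(a["extent"],1), "pred at 527:",proj(T,[527,-268,62]))
m=optics.masks_of("cab_drawer0_handle","top")[0]["pixels"]; print("lowest handle row",np.where(m.any(1))[0].max())
for t in("jar","carton","coupling","driver"):
    r=optics.masks_of(t,"top"); print(t,[(round(a["conf"],2),np.round(a["extent"]).tolist()) for a in r[:1]])
E
```

```text
t: 68.0
ee_pos: [477.0, 225.2, 213.0]
orientation: [2.185, 2.257, 0.003]
ft_force: [0.1, -0.4, -0.8]
width: 88.1
grasp_force: 0.0
turn 0.0 shift [ 2.24 -0.01  4.73] q6 0.39 tool z [ 0.002  0.001 -1.   ] pos [477.  225.2 213. ] t 68.0
0.71 [317.  58. 130.  86.] [317.01027819  65.62952245] [468.02185193 427.97603418   1.60413005] 0.9651877962805396
0.84 [462.  59. 144.  81.] [451.16857203  67.35989506] [619.82962457 432.35673121   1.58803369] 0.9514242616356601
handle 0.66 [427.4 189.7 107.7  25. ] pred at 527: [[430.59429058 197.28106002]]
handle 0.53 [325.8 117.2  13.3  24.1] pred at 527: [[430.59429058 197.28106002]]
lowest handle row 201
jar [(0.6, [325.0, 115.0, 17.0, 21.0])]
carton [(0.66, [286.0, 110.0, 38.0, 32.0])]
coupling [(0.46, [335.0, 150.0, 12.0, 12.0])]
driver [(0.75, [327.0, 253.0, 28.0, 12.0])]
```

Checks before handing in:
- **Bin:** level with the neighbour to within 0.5 mm, 152 mm from it across the rack, yaw 1.604 against the bay's 1.603.
- **Drawer handle:** at its shut position.
- **Bystanders:** still in place.

Handing in.

```bash
python3 -c "
from workcell import ctrl
print(ctrl.close_job())"
```

```text
the job is handed in; nothing more can be done
None
```

The job is handed in, with no verdict returned: the three coils I found are in the blue bin, the bin is home against the stop and the drawer, still holding both brass fittings, is shut; I never saw the drawer's rearmost part, I last checked all three coils mid-slide before the deck hid them, and I viewed 15 pictures, one over the limit of 14.

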